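# Close up a carton row with a sliding shelf divider

## Task

Stand the loose slim carton on the shelf at the open end of the row, square and in line with the two cartons like it, and slide the loose divider's foot into the shelf's rail from its open end, flat face towards the cartons, running it along until the three cartons stand closed up, without gaps, between the two dividers. Do not disturb the wide carton, the tape roll, the bottle or the blue bin, and let go of everything at the end.

Things in the scene. Friction and masses are not known exactly. Their poses are not given: they have to be found in the camera images.
- shelf: Low galvanised shelf panel, fixed to the bench, 130 (x) x 440 (y) x 45 high. Origin: middle of its underside, at bench height; z up, y along the panel to the robot's left, x away from the robot. A C-section rail is sunk in the deck along its middle line (x = 0), open only at the -y end (y = -220); an end plate, 67 high, shuts the +y end.
- track_mouth (a point): Open end of the shelf's rail: middle of the track floor at the panel's -y end face, 31 above the bench; axes as the shelf's. The divider's foot goes in along +y. Section: slot in the deck 16 wide, between lips 4 thick; hollow below the lips 32 wide and 10 high.
- fitted_divider: Grey divider locked in the rail, immovable, shaped as the loose one but turned half round: its +y points along the rail to the open end, and its flat face (y = 6 in its frame) holds the left end of the carton row. Origin: underside of its foot, below the middle of its plate.
- divider: Loose grey plastic divider, about 0.22 kg, standing on its foot on the bench. Origin: underside of the foot, below the middle of the plate; z up; +y is the flat face that goes against the cartons. Plate 90 (x) x 12 (y, -6 to 6), from z = 16 to 140. A thin brace on the -y side slopes up from the foot's tail to z = 90; the top 50 of the plate is free on both sides.
- divider_foot (a point): Tail of the loose divider's T-foot: underside, y = -54 in the divider's frame, same axes. The foot bar is 28 wide (x), 8 thick, from y = -54 to 6, its +y end round (radius 14); a neck 12 wide, round-nosed too, from y = -54 to 4, joins it to the plate. In the track the foot rests on its floor with 2 play on each side and above; the plate's underside then clears the deck by 2.
- carton: Loose slim cardboard carton of stock, rigid, 0.18 to 0.35 kg, 90 (x) x 42 (y) x 80 high, standing upright on the bench. Origin: middle of its underside; z up. Same size as the two in the row. Either of its two 90 x 80 faces may face the row.
- row_carton_1: Carton 90 (x) x 42 (y) x 80 high standing on the shelf deck across the rail, against the locked divider. Origin: middle of its underside. Loose: it can be pushed along.
- row_carton_2: Carton of the same size next in the row, on the open-end side of row_carton_1. Origin: middle of its underside. Loose.
- wide_carton: Bystander: a wider, lower carton 100 (x) x 75 (y) x 55 high on the bench. Origin: middle of its underside.
- tape_roll: Bystander: a roll of clear packing tape lying flat on the bench, 104 outside diameter, 48 high. Origin: middle of its underside.
- spray_bottle: Bystander: white plastic bottle, 60 diameter, 150 high, standing on the bench beyond the shelf's open end. Origin: middle of its underside.
- blue_bin: Bystander: a blue plastic open-front picking bin holding steel bushes, 150 (x) x 100 (y) x 75 high, on the bench behind the shelf. Origin: middle of its underside.

How it is judged:
By the outcome, as a careful person would: the job done as asked, in the order asked, and still so for the second after the job is handed in, with the robot touching nothing.
It also fails if it takes over 58 s, if anything falls off the work surface, if the arm or the gripper's body presses on something with over 40 N, if the wrist force passes 120 N, or if a joint passes its speed limit or range.

## Robot

A 6-joint arm with a two-finger parallel gripper is mounted at the origin on the work surface. World frame = base frame: x ahead of the robot, y to its left, z up, the work surface at z = 0. Lengths are in m, angles in rad, forces in N, time in s.
With the tool pointing down it reaches from about 0.3 to 0.875 m from the base axis. Payload 4.2 kg.
Tool frame: the origin (TCP) lies between the finger pads; the fingertips stand 8 mm ahead of it and the grasp point (between the pads) lies 11 mm behind it; z points along the fingers, y is the direction in which the jaws open and shut (so a half turn about z gives the same grasp; the last joint's range is limited). The gripper opens to 85 mm and grips with 20 to 120 N. Pads are 22 mm wide; open, the fingers measure 114 mm over their backs; the gripper's body (76 mm by 85 mm) begins 54 mm behind the grasp point. The pads swing forward as they close: fully open they stand 13 mm farther back than shut.
Start: joints at [-1.127, 0.32, 1.565, -0, 1.257, -0.02], TCP at [0.257, -0.514, 0.239] pointing down, gripper open.
Joint ranges: [-3.11, 3.11], [-0.84, 2.01], [0.21, 2.61], [-1.34, 4.49], [0.05, 2.63], [-2.56, 2.56]. Speed limits (rad/s): [2.57, 2.57, 3.14, 3.14, 3.14, 3.14].

## Interface

Orientations are given as a 3x3 rotation matrix whose columns are the frame's x, y, z axes.
In Python, from bench import telemetry, cams, finish_job gives the robot as it stands. The module is installed in compiled form; this text tells all that it offers.
- The arm moves only by the tool drive_tool, never from a script. Its argument "motion" is a list of rows, each a list of 3 entries, a list of its own where there are three numbers: the closure, from -1 (fully open) to 1 (shut), then the shift along the tool's x, y, z in mm, then the turn about the tool's z in rad. In form: [[grip, [tx, ty, tz], spin], ...]. A call has 1 to 5 rows; each row shifts and turns the commanded pose from where the row before left it, along the tool's axes as they then stand; what a row does not reach is not made up. A row lasts 1/10 s, in which the tool goes at most 50 mm and 8.59 degrees, less where a joint would pass 70% of its speed; a pose out of reach is approached as far as the arm can. A call is refused whole if a number of a shift passes 50 or a number of a turn 0.15, either way. A call with a gripper value outside its range is refused whole. The fingers move at their own pace and stop on an object; the grip force is fixed at half the most. Time passes only in rows, so rows that do not move let the fingers close. It gives the time, the measured TCP pose, the force and the opening at its end, in the units of the state.
- telemetry.get_state(): the state, without advancing time (a new reading comes with each control period).
- cams.read_camera(name): name is "side" or "top" or "wrist"; returns a dict with "pixels" (384x512x3 uint8, red, green, blue), "fx", "fy", "cx", "cy" (pixels), "dist_coeffs" ([k1, k2, p1, p2, k3] as OpenCV has them; the pictures are not rectified), "position" and "orientation" of the camera in the world. Camera axes: x right, y down, z forward; pixel columns grow to the right and rows downward; lengths in m; the calibration is good to about 2 mm. A picture is of the moment at which its call begins. There is no depth.
- finish_job(): hands the job in, once; it reports no verdict.
The state is a dict: "time_s": time; "joint_pos": joint angles; "joint_velocities": joint speeds; "effort": joint torques, N m; "tcp_pos": TCP position; "orientation": TCP orientation; "wrist_force": force on the tool from outside, world axes, zero at the start; "moment": the same for the moment, N m; "finger_gap": opening from 0.0 (shut) to 1.0 (fully open).
Only numpy, scipy, OpenCV 4.12 (cv2) and the standard library are available. Lean on these libraries where they do the work, as an engineer would, in place of code of your own. Each camera call takes 0.05 s, during which the arm holds its last target.

## Working session

There is one attempt and no reset: what is moved stays moved. The work goes in short steps, Python scripts to look and compute and a tool call to move; the robot and the scene stay as the last step left them, time stands still between calls to the robot, and variables do not carry over. Pictures are saved under pics/ and viewed, and the job is handed in when it is done.

Besides the shell and the picture viewer there is one more tool, called after ">>>" by a JSON object that holds its "op" and its "data". drive_tool: Moves the arm, as the interface text tells. Its arguments: {"type":"object","properties":{"motion":{"type":"array"}},"required":["motion"]}

```bash
mkdir -p pics
cat > h.py <<'E'
import numpy as np, cv2, pickle
from bench import telemetry, cams
def grab(n,tag):
    c=cams.read_camera(n); cv2.imwrite(f'pics/{tag}.png',cv2.cvtColor(c['pixels'],cv2.COLOR_RGB2BGR)); pickle.dump(c,open(f'{tag}.pkl','wb')); return c
def load(tag): return pickle.load(open(f'{tag}.pkl','rb'))
def K(c): return np.array([[c['fx'],0,c['cx']],[0,c['fy'],c['cy']],[0,0,1.]])
def ray(c,uv):
    p=cv2.undistortPoints(np.array(uv,float).reshape(-1,1,2),K(c),np.array(c['dist_coeffs'],float)).reshape(-1,2)
    d=np.c_[p,np.ones(len(p))]@np.array(c['orientation']).T
    return np.array(c['position']),d
def plane(c,uv,z):
    o,d=ray(c,uv); return o+d*((z-o[2])/d[:,2])[:,None]
def proj(c,P):
    R=np.array(c['orientation']);p=(np.atleast_2d(P)-np.array(c['position']))@R
    return cv2.projectPoints(p,np.zeros(3),np.zeros(3),K(c),np.array(c['dist_coeffs'],float))[0].reshape(-1,2)
def tri(c1,u1,c2,u2):
    o1,d1=ray(c1,u1);o2,d2=ray(c2,u2);A=np.c_[d1[0],-d2[0]]
    s=np.linalg.lstsq(A,o2-o1,rcond=None)[0];a=o1+s[0]*d1[0];b=o2+s[1]*d2[0]
    return (a+b)/2,np.linalg.norm(a-b)
E
python3 - <<'E'
from h import *
for n in ['top','side','wrist']:
    c=grab(n,n+'0'); print(n,c['fx'],c['position'],np.round(c['orientation'],3).tolist())
print(telemetry.get_state())
E
```

```text
top 486.50774953258696 [ 0.45035329 -0.02945688  1.47901732] [[-0.004, -0.997, 0.078], [-1.0, 0.004, -0.0], [-0.0, -0.078, -0.997]]
side 473.5559538475801 [0.47163361 0.87929059 0.85100892] [[-0.995, -0.055, 0.082], [-0.098, 0.649, -0.755], [-0.012, -0.759, -0.651]]
wrist 332.4396124773009 [ 0.31840609 -0.48410137  0.37222038] [[0.447, -0.861, -0.241], [-0.894, -0.432, -0.118], [-0.002, 0.268, -0.963]]
{'time_s': 0.15, 'joint_pos': array([-1.12702351e+00,  3.20151285e-01,  1.56538440e+00, -3.51454859e-05,
        1.25741963e+00, -2.00073701e-02]), 'joint_velocities': array([-0.00050043, -0.0015025 , -0.00176556, -0.00037556, -0.00027541,
       -0.00064366]), 'effort': array([-2.52086480e-03, -4.15843606e+01, -2.34345764e+01, -4.36672080e-04,
        5.89668634e-03, -1.15211126e-06]), 'tcp_pos': array([ 0.25705423, -0.5139535 ,  0.23867741]), 'orientation': array([[ 8.94363034e-01,  4.47341464e-01, -6.15253916e-04],
       [ 4.47341887e-01, -8.94362207e-01,  1.21631685e-03],
       [-6.15088857e-06, -1.36305768e-03, -9.99999071e-01]]), 'wrist_force': array([-0.44304182, -0.37489922,  0.25959873]), 'moment': array([ 1.93010539e-03, -7.12480781e-05,  2.12802980e-02]), 'finger_gap': 0.9988850065721642}
```

View pics/top0.png

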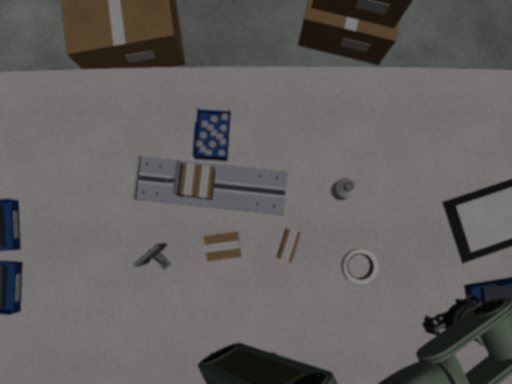

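View pics/side0.png

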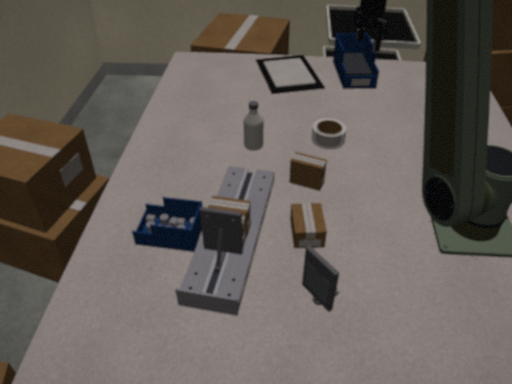

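View pics/wrist0.png

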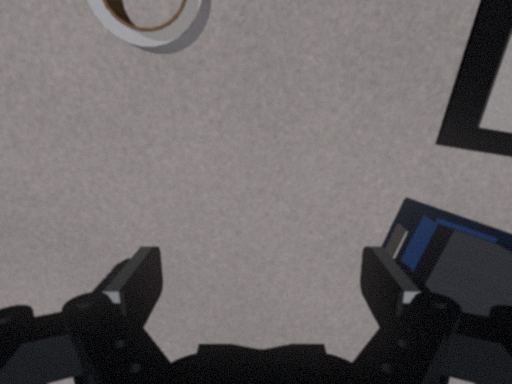

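Run:
```python
from h import *
c=load('top0')['pixels'][:,:,::-1]
a=c[140:290,125:325]; cv2.imwrite('pics/topc.png',cv2.resize(a,(800,600),interpolation=cv2.INTER_CUBIC))
c=load('side0')['pixels'][:,:,::-1]
a=c[140:320,120:360]; cv2.imwrite('pics/sidec.png',cv2.resize(a,(800,600),interpolation=cv2.INTER_CUBIC))
```

```text
(no output)
```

View pics/topc.png

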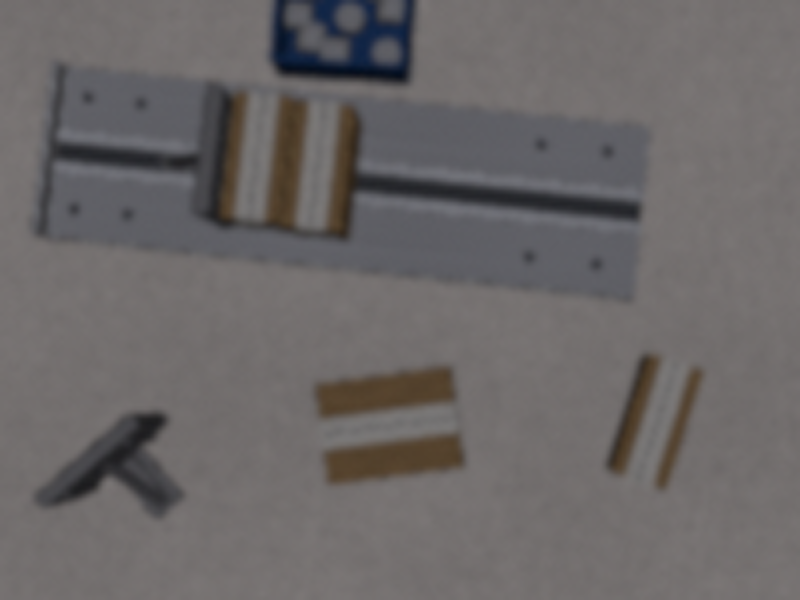

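View pics/sidec.png

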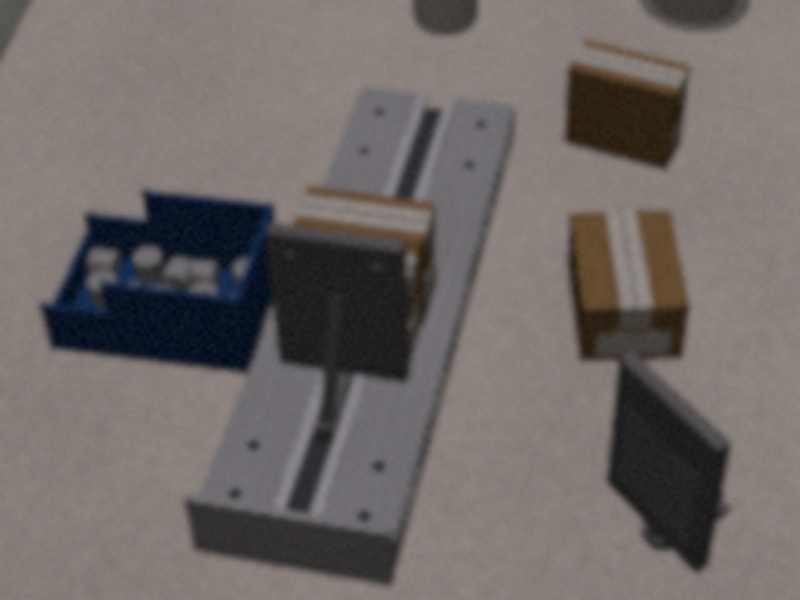

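Run:
```python
from h import *
T=load('top0');S=load('side0')
def t(l): return [(125+u/4,140+v/4) for u,v in l]
def s(l): return [(120+u*.3,140+v*.3) for u,v in l]
pr=lambda n,a:print(n,np.round(np.array(a)*1000,1).tolist())
pr('shelf open end corners deck',plane(T,t([(650,125),(632,300)]),.045))
pr('shelf closed corners 45/67',plane(T,t([(38,236),(58,65)]),.067))
pr('slot end R,L',plane(T,t([(640,209),(58,150)]),.045))
pr('slot mid',plane(T,t([(358,182)]),.045))
pr('row top far-left.. ',plane(T,t([(235,90),(358,105),(350,237),(222,222)]),.125))
pr('loose top',plane(T,t([(645,355),(703,370),(663,490),(610,470)]),.08))
pr('wide top',plane(T,t([(317,385),(450,368),(465,466),(328,484)]),.055))
pr('divider top',plane(T,t([(125,415),(168,415),(35,498),(50,505)]),.14))
pr('tail',plane(T,t([(170,510)]),.008))
pr('div side top',plane(S,s([(625,360),(728,445)]),.14))
pr('loose side top',plane(S,s([(585,42),(690,68),(683,92),(568,65)]),.08))
pr('row side top',plane(S,s([(308,187),(435,203)]),.125))
pr('fit div side top',plane(S,s([(268,230),(408,240)]),.045+.126-.004-.0))
pr('shelf side open deck',plane(S,s([(362,90),(515,107)]),.045))
pr('slot side open deck',plane(S,s([(425,110),(440,110)]),.045))
pr('bottle top',plane(T,[(343,188)],.075)); pr('tape',plane(T,[(360,266)],.03))
```

```text
shelf open end corners deck [[642.4, -136.2, 45.0], [512.4, -121.6, 45.0]]
shelf closed corners 45/67 [[559.8, 314.0, 67.0], [686.3, 301.2, 67.0]]
slot end R,L [[579.8, -128.2, 45.0], [625.8, 305.2, 45.0]]
slot mid [[600.7, 80.7, 45.0]]
row top far-left..  [[657.8, 161.5, 125.0], [646.7, 74.7, 125.0], [553.7, 80.0, 125.0], [564.6, 169.8, 125.0]]
loose top [[471.3, -128.4, 80.0], [460.3, -170.0, 80.0], [374.7, -140.5, 80.0], [389.2, -102.7, 80.0]]
wide top [[450.7, 109.7, 55.0], [462.8, 12.4, 55.0], [391.5, 1.6, 55.0], [378.6, 101.5, 55.0]]
divider top [[430.2, 234.0, 140.0], [430.2, 204.2, 140.0], [373.1, 296.3, 140.0], [368.3, 285.8, 140.0]]
tail [[356.7, 225.3, 8.0]]
div side top [[429.5, 235.1, 140.0], [370.0, 295.6, 140.0]]
loose side top [[461.4, -164.3, 80.0], [376.5, -136.6, 80.0], [382.8, -105.0, 80.0], [474.2, -132.2, 80.0]]
row side top [[648.0, 80.4, 125.0], [559.0, 89.2, 125.0]]
fit div side top [[656.6, 169.1, 167.0], [567.4, 170.5, 167.0]]
shelf side open deck [[642.2, -130.1, 45.0], [515.2, -118.4, 45.0]]
slot side open deck [[587.7, -108.4, 45.0], [575.6, -109.4, 45.0]]
bottle top [[588.9, -295.4, 75.0]]
tape [[359.8, -351.2, 30.0]]
```

>>> {"op": "drive_tool", "data": {"motion": [[-1,[0,0,0],0.15],[-1,[0,0,0],0.15],[-1,[0,0,0],0.15],[-1,[0,0,0],0.15],[-1,[0,0,0],0.15]]}}

```text
time_s: 0.65
tcp_pos: [0.2571, -0.5141, 0.239]
orientation: [[0.958, -0.288, -0.0], [-0.288, -0.958, 0.001], [-0.0, -0.001, -1.0]]
wrist_force: [0.1, 0.0, 0.1]
finger_gap: 1.002
```

```bash
cat >> h.py <<'E'
def need(tx,ty,tz,yaw):
    """delta to a tool-down target (m, deg): printed in tool axes mm, spin rad (tool x-axis yaw)"""
    s=telemetry.get_state();R=s['orientation'];p=s['tcp_pos']
    y=np.degrees(np.arctan2(R[1,0],R[0,0]));d=(np.array([tx,ty,tz])-p)
    sp=-np.radians((yaw-y+180)%360-180)
    print('t',round(s['time_s'],2),'tcp',np.round(p*1000,1),'yaw',round(y,2),'d_tool',np.round(R.T@d*1000,1),'spin',round(sp,4),'gap',round(s['finger_gap'],3),'F',np.round(s['wrist_force'],1),'tilt',np.round(R[:2,2],4))
    a=np.radians(yaw);Rt=np.array([[np.cos(a),np.sin(a),0],[np.sin(a),-np.cos(a),0],[0,0,-1]])
    print('  in target-yaw axes',np.round(Rt.T@d*1000,1))
E
python3 -c "
from h import *
need(.424,-.135,.2,-17.8)"
```

```text
t 0.65 tcp [ 257.1 -514.1  239. ] yaw -16.75 d_tool [  50.5 -411.1   39.2] spin 0.0183 gap 1.002 F [0.1 0.  0.1] tilt [-0.0003  0.0007]
  in target-yaw axes [  43.  -411.9   39. ]
```

>>> {"op": "drive_tool", "data": {"motion": [[-1,[4.3,-40,2],0.0183],[-1,[4.3,-42,2],0],[-1,[4.3,-42,2],0],[-1,[4.3,-42,2],0],[-1,[4.3,-42,2],0]]}}

```text
time_s: 1.15
tcp_pos: [0.3396, -0.3203, 0.229]
orientation: [[0.954, -0.3, -0.0], [-0.3, -0.954, 0.0], [-0.0, -0.0, -1.0]]
wrist_force: [1.8, -0.2, -0.4]
finger_gap: 1.0
```

>>> {"op": "drive_tool", "data": {"motion": [[-1,[4.3,-42,2],0],[-1,[4.3,-42,2],0],[-1,[4.3,-42,2],0],[-1,[4.3,-42,2],0],[-1,[4.3,-36,2],0]]}}

```text
time_s: 1.65
tcp_pos: [0.4214, -0.1318, 0.2192]
orientation: [[0.954, -0.299, 0.0], [-0.299, -0.954, 0.0], [0.0, -0.0, -1.0]]
wrist_force: [1.4, -0.1, -0.6]
finger_gap: 0.999
```

```bash
python3 -c "
from h import *
c=grab('wrist','w1')
need(.424,-.135,.2,-17.8)
for f in (1,2): pass
P=np.array([[sx*.045,sy*.021] for sx,sy in ((1,1),(1,-1),(-1,-1),(-1,1))])
a=np.radians(-17.8);R=np.array([[np.cos(a),-np.sin(a)],[np.sin(a),np.cos(a)]])
print(np.round(proj(c,np.c_[P@R.T+[.424,-.135],np.full(4,.08)]),1).tolist())
"
```

```text
t 1.7 tcp [ 422.9 -128.1  218.9] yaw -17.29 d_tool [ 3.1  6.4 18.9] spin 0.009 gap 0.999 F [1.4 1.4 0. ] tilt [0.0011 0.0042]
  in target-yaw axes [ 3.1  6.2 18.9]
[[238.1, 127.3], [290.2, 127.7], [287.1, 231.8], [239.3, 231.5]]
```

View pics/w1.png

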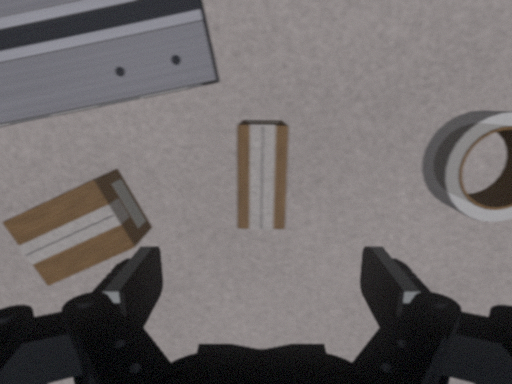

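```bash
python3 -c "
from h import *
c=load('w1')
q=plane(c,[(238,124),(288,125),(286,228),(239,228)],.08);print(q*1000,q.mean(0)*1000)
d=(q[0]+q[1]-q[2]-q[3])/2;print(np.degrees(np.arctan2(d[1],d[0])),np.linalg.norm(d))
need(.426,-.135,.04,-17.8)
"
```

```text
[[ 475.75087074 -129.53257776   80.        ]
 [ 462.97206395 -167.65303747   80.        ]
 [ 378.46713399 -141.35672002   80.        ]
 [ 390.78511837 -102.05508643   80.        ]] [ 426.99379676 -135.14935542   80.        ]
-17.60446675018303 0.08889872704174666
t 1.7 tcp [ 422.9 -128.1  218.9] yaw -17.29 d_tool [  5.    6.5 178.9] spin 0.009 gap 0.999 F [1.4 1.4 0. ] tilt [0.0011 0.0042]
  in target-yaw axes [  5.    5.6 178.9]
```

>>> {"op": "drive_tool", "data": {"motion": [[-1,[4,5,28],0.007],[-1,[0,0,28],0],[-1,[0,0,24],0],[-1,[0,0,10],0],[-1,[0,0,0],0]]}}

```text
time_s: 2.2
tcp_pos: [0.4225, -0.1397, 0.1283]
orientation: [[0.952, -0.307, -0.003], [-0.307, -0.952, 0.001], [-0.003, 0.0, -1.0]]
wrist_force: [-0.2, 0.5, 0.2]
finger_gap: 1.0
```

```bash
python3 -c "
from h import *
need(.4255,-.135,.04,-17.7)
"
```

```text
t 2.2 tcp [ 422.5 -139.7  128.3] yaw -17.85 d_tool [ 1.7 -5.3 88.2] spin -0.0027 gap 1.0 F [-0.2  0.5  0.2] tilt [-0.0029  0.0009]
  in target-yaw axes [ 1.4 -5.3 88.3]
```

>>> {"op": "drive_tool", "data": {"motion": [[-1,[2,-5,8],0],[-1,[0,0,0],0],[-1,[0,0,0],0]]}}

```text
time_s: 2.5
tcp_pos: [0.4274, -0.1357, 0.1219]
orientation: [[0.952, -0.306, 0.001], [-0.306, -0.952, -0.001], [0.001, 0.0, -1.0]]
wrist_force: [0.4, 0.3, -0.1]
finger_gap: 1.0
```

```bash
python3 -c "
from h import *
need(.4255,-.135,.04,-17.7)
"
```

```text
t 2.5 tcp [ 427.4 -135.7  121.9] yaw -17.83 d_tool [-2.1 -0.1 81.9] spin -0.0022 gap 1.0 F [ 0.4  0.3 -0.1] tilt [ 0.0012 -0.0005]
  in target-yaw axes [-2.  -0.1 81.9]
```

>>> {"op": "drive_tool", "data": {"motion": [[-1,[-1,0,20],0],[-1,[0,0,25],0],[-1,[0,0,20],0],[-1,[0,0,12],0],[-1,[0,0,3],0]]}}

```text
time_s: 3.0
tcp_pos: [0.4255, -0.1352, 0.0407]
orientation: [[0.952, -0.306, -0.001], [-0.306, -0.952, 0.0], [-0.001, 0.0, -1.0]]
wrist_force: [-0.8, 0.2, 1.2]
finger_gap: 1.002
```

>>> {"op": "drive_tool", "data": {"motion": [[0.3,[0,0,0],0],[1,[0,0,0],0],[1,[0,0,0],0],[1,[0,0,0],0],[1,[0,0,0],0]]}}

```text
time_s: 3.5
tcp_pos: [0.4267, -0.1356, 0.0423]
orientation: [[0.952, -0.307, 0.002], [-0.307, -0.952, -0.001], [0.002, 0.0, -1.0]]
wrist_force: [0.8, 1.2, 5.8]
finger_gap: 0.484
```

```bash
python3 -c "
from h import *
c=grab('wrist','w2')
need(.4255,-.135,.04,-17.7)
"
```

```text
t 3.55 tcp [ 426.7 -135.6   42.3] yaw -17.85 d_tool [-1.3 -0.2  2.3] spin -0.0026 gap 0.484 F [-0.3  1.3  6.5] tilt [ 0.0022 -0.0008]
  in target-yaw axes [-1.3 -0.2  2.3]
```

View pics/w2.png

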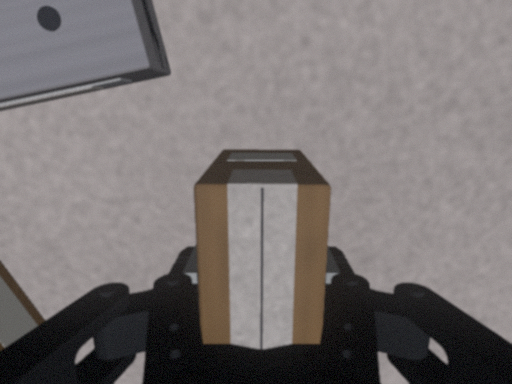

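>>> {"op": "drive_tool", "data": {"motion": [[1,[0,0,-15],0],[1,[0,0,-30],0],[1,[0,0,-35],0],[1,[0,0,-30],0],[1,[0,0,-15],0]]}}

```text
time_s: 4.05
tcp_pos: [0.4267, -0.1357, 0.1689]
orientation: [[0.952, -0.307, 0.004], [-0.307, -0.952, -0.001], [0.004, 0.0, -1.0]]
wrist_force: [0.1, -1.4, -3.4]
finger_gap: 0.484
```

```bash
python3 -c "
from h import *
c=load('w2')
q=plane(c,[(196,184),(329,185),(322,345),(198,345)],.08)
t=np.array([.4267,-.1356,0]);a=np.radians(-17.85);R=np.array([[np.cos(a),np.sin(a)],[np.sin(a),-np.cos(a)]])
l=(q-t)[:,:2]@R;print(l*1000,l.mean(0)*1000)
need(.594,.028,.165,-6)
"
```

```text
[[ 44.7978312  -19.27591909]
 [ 44.49584312  20.24646764]
 [-11.62813367  20.81777532]
 [-11.62968462 -21.42538277]] [16.50896401  0.09073527]
t 4.05 tcp [ 426.7 -135.7  168.9] yaw -17.85 d_tool [ 109.  -207.     4.3] spin -0.2068 gap 0.484 F [ 0.1 -1.4 -3.4] tilt [ 0.004  -0.0015]
  in target-yaw axes [ 149.2 -180.2    3.9]
```

>>> {"op": "drive_tool", "data": {"motion": [[1,[0,0,0],-0.1],[1,[0,0,0],-0.1068],[1,[12,-15,0],0],[1,[25,-30,0],0],[1,[30,-36,0],0]]}}

```text
time_s: 4.55
tcp_pos: [0.5007, -0.0616, 0.1663]
orientation: [[0.994, -0.107, -0.001], [-0.107, -0.994, -0.001], [-0.001, 0.001, -1.0]]
wrist_force: [0.9, -0.6, -1.6]
finger_gap: 0.485
```

>>> {"op": "drive_tool", "data": {"motion": [[1,[30,-36,0],0],[1,[25,-30,0],0],[1,[17,-20,0],0],[1,[6,-8,0],0],[1,[0,0,0],0]]}}

```text
time_s: 5.05
tcp_pos: [0.5884, 0.0242, 0.1656]
orientation: [[0.995, -0.103, -0.001], [-0.103, -0.995, -0.0], [-0.001, 0.0, -1.0]]
wrist_force: [0.6, -0.4, -1.4]
finger_gap: 0.486
```

>>> {"op": "drive_tool", "data": {"motion": [[1,[0,0,0],0],[1,[0,0,0],0]]}}

```text
time_s: 5.25
tcp_pos: [0.5873, 0.0225, 0.1663]
orientation: [[0.994, -0.106, -0.001], [-0.106, -0.994, -0.0], [-0.001, 0.001, -1.0]]
wrist_force: [0.2, -1.0, -1.0]
finger_gap: 0.484
```

```bash
python3 -c "
from h import *
c=grab('wrist','w3');grab('top','t3');grab('side','s3')
need(.594,.028,.165,-6)
c=load('t3')['pixels'][:,:,::-1]
a=c[140:290,125:325]; cv2.imwrite('pics/t3c.png',cv2.resize(a,(800,600),interpolation=cv2.INTER_CUBIC))
"
```

```text
t 5.4 tcp [587.8  22.7 166.6] yaw -6.06 d_tool [ 5.6 -5.9  1.6] spin -0.0011 gap 0.483 F [ 0.7  0.5 -1.5] tilt [ 0.     -0.0002]
  in target-yaw axes [ 5.6 -5.9  1.6]
```

View pics/w3.png

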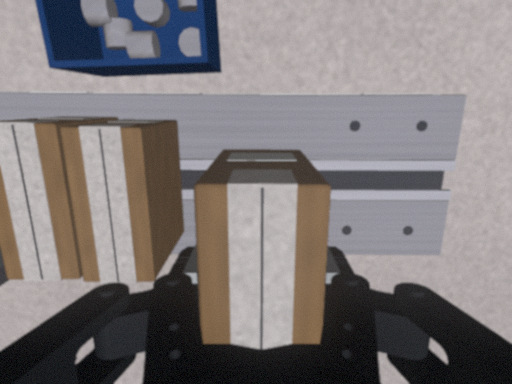

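View pics/s3.png

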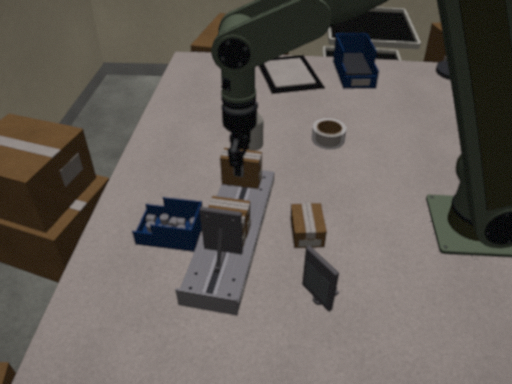

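View pics/t3c.png

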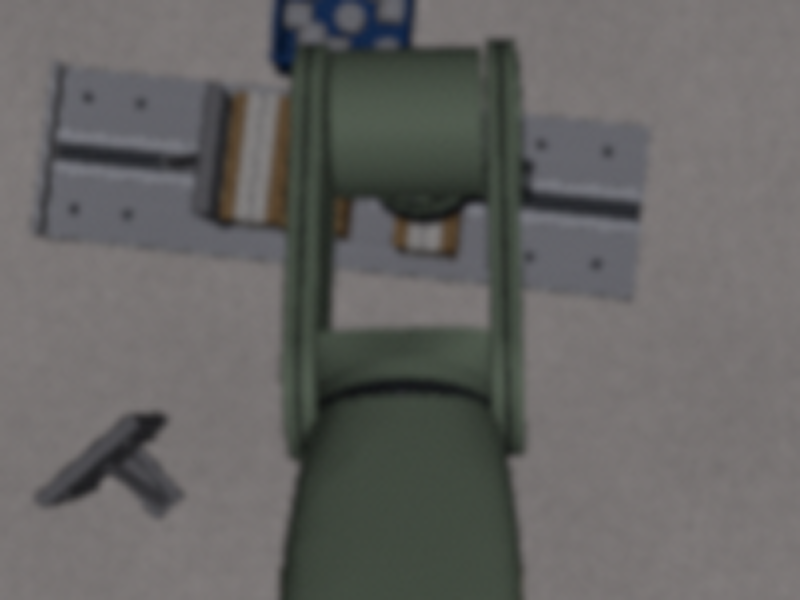

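Run:
```python
from h import *
c=load('w3');g=cv2.GaussianBlur(cv2.cvtColor(c['pixels'],cv2.COLOR_RGB2GRAY).astype(float),(0,0),1)
# slot edges at columns
for u in (215,) if 0 else (345,370,395,420,435):
    col=g[:,u];print(u,np.round(col[158:204:2]).astype(int).tolist())
def fit(us,lo,hi,sgn):
    pts=[]
    for u in us:
        d=np.gradient(g[:,u])*sgn;k=lo+np.argmax(d[lo:hi]);y=d[k-1:k+2];k2=k+(y[0]-y[2])/(2*(y[0]-2*y[1]+y[2]));pts.append((u,k2))
    return pts
us=range(340,440,4)
P=[]
for lo,hi,s in((164,178,-1),(183,196,1)):
    q=plane(c,fit(us,lo,hi,s),.045);k=np.polyfit(q[:,1],q[:,0],1);print('edge',k,'angle',np.degrees(np.arctan(k[0])),'x at y=.0',k[1]*1000, 'at -.129',np.polyval(k,-.129)*1000,'rms',1000*np.std(q[:,0]-np.polyval(k,q[:,1])))
q=plane(c,[(443,171),(443,189),(466,96),(442,253)],.045);print(q*1000)
q=plane(c,[(178,120),(152,278),(78,126),(126,120),(100,281)],.125);print(q*1000)
```

```text
345 [149, 162, 175, 178, 179, 173, 129, 84, 75, 76, 76, 76, 76, 74, 76, 91, 143, 173, 179, 180, 175, 154, 147]
370 [148, 157, 174, 179, 179, 172, 128, 85, 76, 76, 78, 77, 76, 76, 76, 92, 143, 174, 178, 179, 173, 153, 148]
395 [143, 151, 174, 178, 179, 173, 135, 86, 76, 77, 77, 77, 77, 77, 78, 89, 136, 173, 177, 179, 173, 153, 148]
420 [142, 147, 173, 178, 177, 172, 134, 86, 76, 76, 78, 77, 78, 76, 77, 88, 136, 173, 178, 177, 173, 154, 147]
435 [142, 149, 174, 178, 177, 171, 134, 87, 77, 77, 79, 78, 78, 77, 77, 89, 137, 174, 178, 176, 172, 153, 148]
edge [0.11124021 0.60224673] angle 6.347498398504711 x at y=.0 602.2467332461426 at -.129 587.8967458374233 rms 0.055795957326068166
edge [0.11189448 0.58661377] angle 6.384524555388417 x at y=.0 586.6137652919497 at -.129 572.1793767759158 rms 0.07822897913423958
[[ 588.41547646 -119.79483026   45.        ]
 [ 573.83990472 -120.38802159   45.        ]
 [ 642.81648825 -133.76129464   45.        ]
 [ 518.40912847 -121.67630853   45.        ]]
[[650.71116863  58.36782626 125.        ]
 [563.05905124  89.00314002 125.        ]
 [652.94191923 109.67876419 125.        ]
 [653.42558923  84.74167252 125.        ]
 [564.47981737 119.40170584 125.        ]]
```

Run:
```python
from h import *
c=load('w3')['pixels'][:,:,::-1]
cv2.imwrite('pics/w3c.png',cv2.resize(c[100:300,0:260],(780,600),interpolation=cv2.INTER_CUBIC))
```

```text
(no output)
```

View pics/w3c.png

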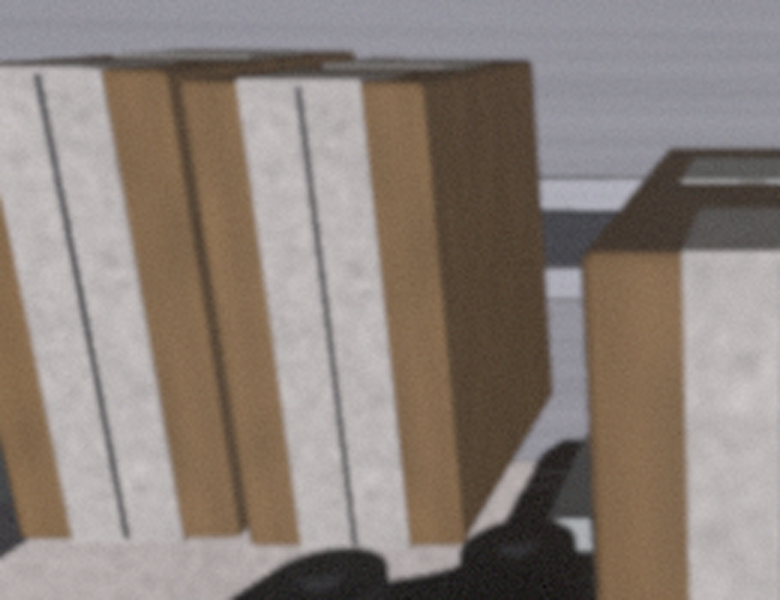

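Run:
```python
from h import *
c=load('w3')
f=lambda l:plane(c,[(u/3,100+v/3) for u,v in l],.125)*1000
q=f([(425,82),(463,543),(180,80),(250,545),(172,72),(242,538)])
O=np.array([594.3-.11*129,-129]);a=np.radians(-6.3);ex=np.array([np.cos(a),np.sin(a)]);ey=np.array([-np.sin(a),np.cos(a)])
d=q[:,:2]-O;print(np.c_[q[:,:2],d@ex,d@ey-220])
d=np.array([587.8,22.7])-O;print(d@ex,d@ey-220)
```

```text
[[648.98883924  77.56826873  45.7952502   -7.12083428]
 [560.97865584  88.02136686 -42.8304993   -6.38859971]
 [653.52845487 118.81835556  45.78090103  34.37829304]
 [565.13338318 129.06653008 -43.20492525  34.86460609]
 [654.96899529 119.79070486  47.10604188  35.50284699]
 [566.79481518 130.2225593  -41.68038279  36.19597009]]
-9.00313524506118 -68.3722662051591
```

>>> {"op": "drive_tool", "data": {"motion": [[1,[5,-3,0],0.004],[1,[5,-3,10],0],[1,[0,0,20],0],[1,[0,0,22],0],[1,[0,0,12],0]]}}

```text
time_s: 5.9
tcp_pos: [0.5981, 0.0286, 0.0998]
orientation: [[0.994, -0.108, -0.003], [-0.108, -0.994, -0.0], [-0.003, 0.0, -1.0]]
wrist_force: [-0.3, 0.8, -2.5]
finger_gap: 0.488
```

>>> {"op": "drive_tool", "data": {"motion": [[1,[0,0,6],0],[1,[0,0,2],0],[1,[0,0,0],0]]}}

```text
time_s: 6.2
tcp_pos: [0.5995, 0.0285, 0.0946]
orientation: [[0.994, -0.108, 0.001], [-0.108, -0.994, -0.0], [0.001, -0.0, -1.0]]
wrist_force: [0.3, 0.0, -2.4]
finger_gap: 0.485
```

Run:
```python
from h import *
need(.598,.028,.0873,-6.3)
q=telemetry.get_state()['tcp_pos'][:2]*1000
O=np.array([594.3-.11*129,-129]);a=np.radians(-6.3);ex=np.array([np.cos(a),np.sin(a)]);ey=np.array([-np.sin(a),np.cos(a)])
d=q-O;print(d@ex,d@ey-220)
```

```text
t 6.2 tcp [599.5  28.5  94.6] yaw -6.23 d_tool [-1.4  0.6  7.3] spin 0.0013 gap 0.485 F [ 0.3  0.  -2.4] tilt [ 0.0008 -0.    ]
  in target-yaw axes [-1.4  0.6  7.3]
1.9431250009346002 -61.34314015751514
```

>>> {"op": "drive_tool", "data": {"motion": [[1,[-0.7,0,4],0],[1,[0,0,2],0],[1,[0,0,1],0],[1,[0,0,0],0]]}}

```text
time_s: 6.6
tcp_pos: [0.5984, 0.0285, 0.0875]
orientation: [[0.994, -0.108, 0.0], [-0.108, -0.994, -0.0], [0.0, 0.0, -1.0]]
wrist_force: [1.1, -0.6, -2.3]
finger_gap: 0.483
```

Run:
```python
from h import *
need(.598,.028,.0873,-6.3)
```

```text
t 6.6 tcp [598.4  28.5  87.5] yaw -6.23 d_tool [-0.3  0.5  0.2] spin 0.0013 gap 0.483 F [ 1.1 -0.6 -2.3] tilt [ 0.0005 -0.0001]
  in target-yaw axes [-0.3  0.5  0.2]
```

>>> {"op": "drive_tool", "data": {"motion": [[1,[0,0,1],0],[1,[0,0,0],0]]}}

```text
time_s: 6.8
tcp_pos: [0.5984, 0.0285, 0.0873]
orientation: [[0.994, -0.108, 0.001], [-0.108, -0.994, -0.0], [0.001, 0.0, -1.0]]
wrist_force: [-2.4, -0.3, 5.7]
finger_gap: 0.486
```

>>> {"op": "drive_tool", "data": {"motion": [[1,[0,0,1],0],[1,[0,0,0],0]]}}

```text
time_s: 7.0
tcp_pos: [0.5984, 0.0285, 0.0873]
orientation: [[0.994, -0.108, 0.001], [-0.108, -0.994, -0.0], [0.001, -0.0, -1.0]]
wrist_force: [-3.3, 0.3, 10.8]
finger_gap: 0.486
```

>>> {"op": "drive_tool", "data": {"motion": [[-0.2,[0,0,-1],0],[-0.35,[0,0,0],0],[-0.35,[0,0,0],0],[-0.35,[0,0,-10],0],[-0.35,[0,0,-25],0]]}}

```text
time_s: 7.5
tcp_pos: [0.5968, 0.0285, 0.1198]
orientation: [[0.994, -0.108, -0.005], [-0.108, -0.994, -0.0], [-0.005, 0.001, -1.0]]
wrist_force: [0.1, 0.1, 1.2]
finger_gap: 0.671
```

>>> {"op": "drive_tool", "data": {"motion": [[-0.35,[0,0,-40],0],[-0.35,[0,0,-40],0],[-0.35,[0,0,-35],0],[-0.35,[0,0,-15],0],[-0.35,[0,0,0],0]]}}

```text
time_s: 8.0
tcp_pos: [0.5997, 0.0285, 0.2549]
orientation: [[0.994, -0.109, 0.007], [-0.109, -0.994, 0.0], [0.007, -0.001, -1.0]]
wrist_force: [0.5, 0.4, -0.5]
finger_gap: 0.674
```

Run:
```python
from h import *
grab('wrist','w4');grab('side','s4')
need(.3955,.261,.24,134.6)
need(.3955,.261,.24,-45.4)
```

```text
t 8.1 tcp [597.9  28.5 251. ] yaw -6.23 d_tool [-226.5 -209.2   11.1] spin -2.4579 gap 0.678 F [-0.6  0.1 -0.7] tilt [-0.0005 -0.0001]
  in target-yaw axes [307.7  19.1  11. ]
t 8.1 tcp [597.9  28.5 251. ] yaw -6.23 d_tool [-226.5 -209.2   11.1] spin 0.6837 gap 0.678 F [-0.6  0.1 -0.7] tilt [-0.0005 -0.0001]
  in target-yaw axes [-307.7  -19.1   11. ]
```

View pics/w4.png

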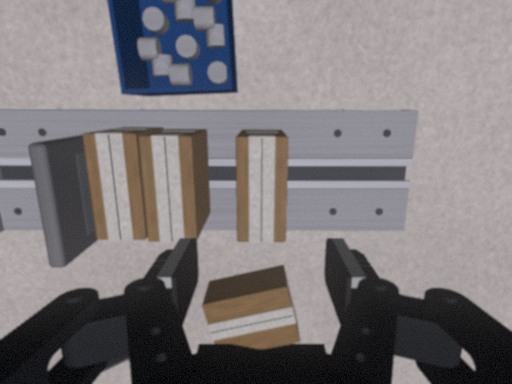

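Run:
```python
from h import *
print(telemetry.get_state()['joint_pos'])
S=load('s4');cv2.imwrite('pics/s4c.png',cv2.resize(S['pixels'][190:330,170:350,::-1],(771,600),interpolation=cv2.INTER_CUBIC))
```

```text
[ 2.84638084e-02  3.50565769e-01  1.48850003e+00 -8.70805148e-05
  1.30301404e+00  1.70800431e+00]
```

View pics/s4c.png

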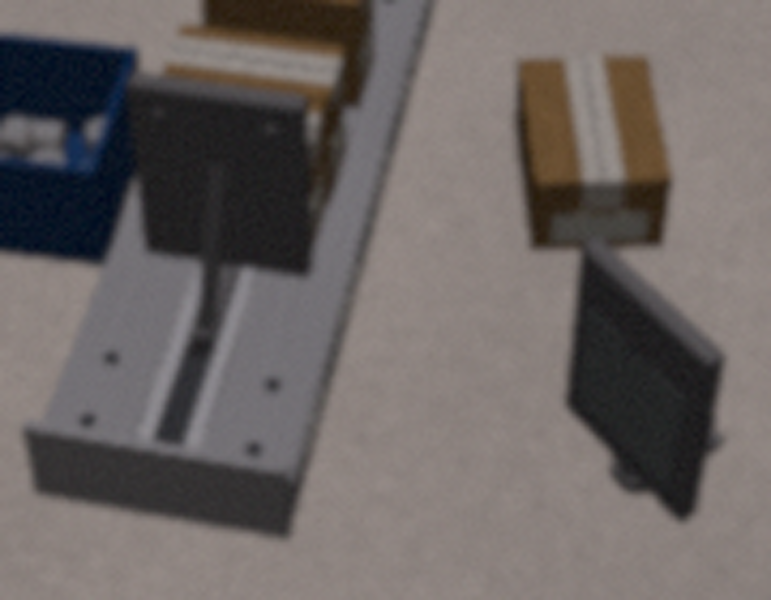

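>>> {"op": "drive_tool", "data": {"motion": [[-0.35,[-15,-14,0],0],[-0.35,[-30,-28,0],0],[-0.35,[-34,-31,0],0],[-0.35,[-34,-31,0],0],[-0.35,[-34,-31,0],0]]}}

```text
time_s: 8.6
tcp_pos: [0.4638, 0.1799, 0.2497]
orientation: [[0.994, -0.109, -0.004], [-0.109, -0.994, -0.001], [-0.004, 0.001, -1.0]]
wrist_force: [0.2, 1.4, -0.1]
finger_gap: 0.673
```

>>> {"op": "drive_tool", "data": {"motion": [[-0.35,[-34,-31,0],0],[-0.35,[-30,-28,0],0],[-0.35,[-15,-14,0],0],[-0.35,[0,0,0],-0.1],[-0.35,[0,0,0],-0.15]]}}

```text
time_s: 9.1
tcp_pos: [0.3937, 0.2604, 0.2498]
orientation: [[0.989, 0.149, -0.003], [0.149, -0.989, -0.002], [-0.003, 0.001, -1.0]]
wrist_force: [-0.2, 0.0, -0.7]
finger_gap: 0.67
```

>>> {"op": "drive_tool", "data": {"motion": [[-0.35,[0,0,0],-0.15],[-0.35,[0,0,0],-0.15],[-0.35,[0,0,0],-0.15],[-0.35,[0,0,0],-0.15],[-0.35,[0,0,0],-0.15]]}}

```text
time_s: 9.6
tcp_pos: [0.3944, 0.2597, 0.2497]
orientation: [[0.623, 0.782, -0.003], [0.782, -0.623, -0.002], [-0.003, -0.002, -1.0]]
wrist_force: [-0.6, 0.3, 0.5]
finger_gap: 0.675
```

>>> {"op": "drive_tool", "data": {"motion": [[-0.35,[0,0,0],-0.15],[-0.35,[0,0,0],-0.15],[-0.35,[0,0,0],-0.15],[-0.35,[0,0,0],-0.15],[-0.35,[0,0,0],-0.15]]}}

```text
time_s: 10.1
tcp_pos: [0.3944, 0.2597, 0.2497]
orientation: [[-0.077, 0.997, -0.003], [0.997, 0.077, -0.002], [-0.001, -0.004, -1.0]]
wrist_force: [-0.4, 0.1, -0.1]
finger_gap: 0.678
```

>>> {"op": "drive_tool", "data": {"motion": [[-0.35,[0,0,0],-0.15],[-0.35,[0,0,0],-0.15],[-0.35,[0,0,0],-0.15],[-0.35,[0,0,0],-0.1],[-0.35,[0,0,0],0]]}}

```text
time_s: 10.6
tcp_pos: [0.3946, 0.2597, 0.2499]
orientation: [[-0.582, 0.813, -0.003], [0.813, 0.582, -0.002], [0.001, -0.003, -1.0]]
wrist_force: [0.4, 0.6, 0.5]
finger_gap: 0.676
```

Run:
```python
from h import *
need(.3955,.261,.24,134.6)
c=grab('wrist','w5')
need(.3955,.261,.24,134.6)
```

```text
t 10.6 tcp [394.6 259.7 249.9] yaw 125.57 d_tool [0.5 1.6 9.9] spin -0.1577 gap 0.676 F [0.4 0.6 0.5] tilt [-0.0031 -0.0015]
  in target-yaw axes [0.3 1.6 9.9]
t 10.65 tcp [394.8 259.7 250.1] yaw 125.46 d_tool [ 0.6  1.3 10.1] spin -0.1595 gap 0.674 F [-0.3  0.2 -0. ] tilt [-0.0025 -0.0013]
  in target-yaw axes [ 0.4  1.4 10.1]
```

View pics/w5.png

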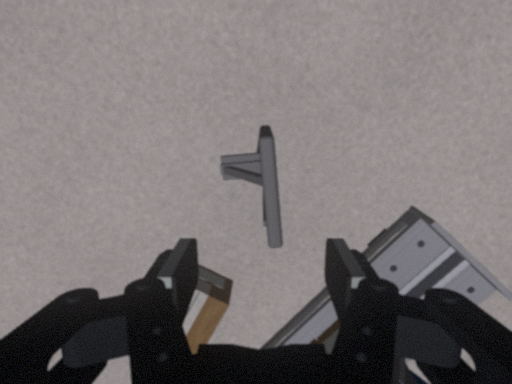

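Run:
```python
from h import *
S=load('w5');p=S['pixels'][:,:,::-1]
g=np.clip(p[115:265,190:330].astype(float)*1.5,0,255).astype(np.uint8)
cv2.imwrite('pics/w5c.png',cv2.resize(g,(560,600),interpolation=cv2.INTER_CUBIC))
```

```text
(no output)
```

View pics/w5c.png

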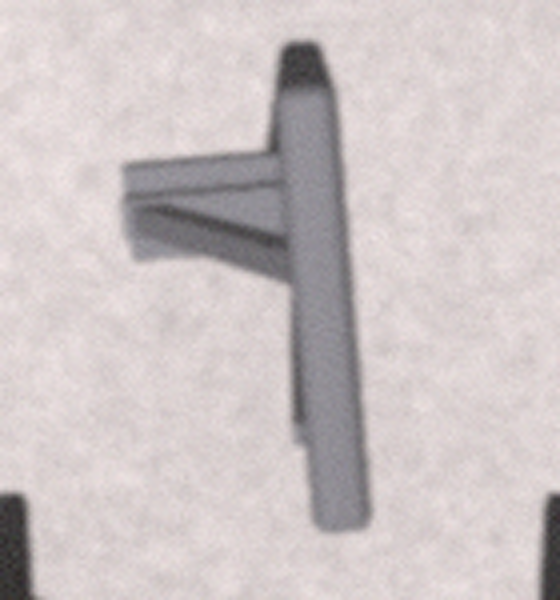

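Run:
```python
from h import *
c=load('w5')
q=plane(c,[(190+u/4,115+v/4) for u,v in [(277,88),(330,88),(369,528),(315,530)]],.14)*1000
print(q,q.mean(0))
d=(q[0]+q[1]-q[2]-q[3])/2;a=np.degrees(np.arctan2(d[1],d[0]));print(a,np.linalg.norm(d))
t=plane(c,[(190+u/4,115+v/4) for u,v in [(125,165),(133,258)]],.008)*1000;print('tail',t)
need(q.mean(0)[0]/1000,q.mean(0)[1]/1000,.109,a)
```

```text
[[368.49802853 293.79204168 140.        ]
 [376.30930914 299.38150793 140.        ]
 [433.5557091  234.00420657 140.        ]
 [425.10375674 227.4028046  140.        ]] [400.86670088 263.64514019 140.        ]
130.82846922938694 87.06998297463736
tail [[352.55137147 239.74627422   8.        ]
 [369.46158999 218.57998371   8.        ]]
t 10.65 tcp [394.8 259.7 250.1] yaw 125.46 d_tool [ -0.4   7.6 141.1] spin -0.0936 gap 0.674 F [-0.3  0.2 -0. ] tilt [-0.0025 -0.0013]
  in target-yaw axes [ -1.    7.1 141.1]
```

>>> {"op": "drive_tool", "data": {"motion": [[-0.35,[0,7.6,0],-0.0936],[-0.35,[0,0,20],0],[-0.35,[0,0,30],0],[-0.35,[0,0,25],0],[-0.35,[0,0,0],0]]}}

```text
time_s: 11.15
tcp_pos: [0.3996, 0.2629, 0.1728]
orientation: [[-0.654, 0.757, -0.008], [0.757, 0.654, -0.005], [0.001, -0.009, -1.0]]
wrist_force: [-0.0, -0.5, -0.8]
finger_gap: 0.672
```

Run:
```python
from h import *
need(.4009,.2636,.109,130.8)
c=grab('wrist','w6')
```

```text
t 11.15 tcp [399.6 262.9 172.8] yaw 130.82 d_tool [-0.4  2.  63.8] spin 0.0004 gap 0.672 F [-0.  -0.5 -0.8] tilt [-0.0075 -0.0046]
  in target-yaw axes [-0.3  1.5 63.8]
```

View pics/w6.png

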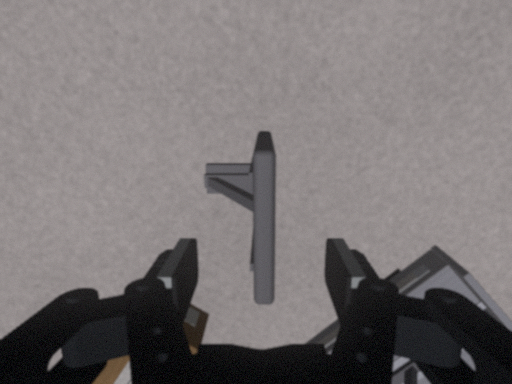

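>>> {"op": "drive_tool", "data": {"motion": [[-0.35,[0,1,20],0],[-0.35,[0,0,22],0],[-0.35,[0,0,14],0],[-0.35,[0,0,4],0],[-0.35,[0,0,0],0]]}}

```text
time_s: 11.7
tcp_pos: [0.4035, 0.2652, 0.117]
orientation: [[-0.655, 0.756, 0.001], [0.756, 0.655, 0.0], [-0.0, 0.001, -1.0]]
wrist_force: [-0.2, 0.1, -0.2]
finger_gap: 0.674
```

>>> {"op": "drive_tool", "data": {"motion": [[0.3,[0,0,1],0],[1,[0,0,0],0],[1,[0,0,0],0],[1,[0,0,0],0],[1,[0,0,0],0]]}}

```text
time_s: 12.2
tcp_pos: [0.4027, 0.2644, 0.116]
orientation: [[-0.655, 0.756, -0.001], [0.756, 0.655, -0.001], [-0.0, -0.001, -1.0]]
wrist_force: [-3.0, -0.9, 5.5]
finger_gap: 0.132
```

>>> {"op": "drive_tool", "data": {"motion": [[1,[0,0,0],0],[1,[0,0,0],0]]}}

```text
time_s: 12.4
tcp_pos: [0.4027, 0.2644, 0.116]
orientation: [[-0.655, 0.756, -0.001], [0.756, 0.655, -0.001], [-0.0, -0.001, -1.0]]
wrist_force: [-2.0, -2.0, 6.3]
finger_gap: 0.13
```

Run:
```python
from h import *
need(.4009,.2636,.109,130.8)
c=grab('wrist','w7')
```

```text
t 12.4 tcp [402.7 264.4 116. ] yaw 130.91 d_tool [ 0.5 -1.9  7. ] spin 0.002 gap 0.13 F [-2.  -2.   6.3] tilt [-0.0008 -0.0009]
  in target-yaw axes [ 0.5 -1.9  7. ]
```

View pics/w7.png

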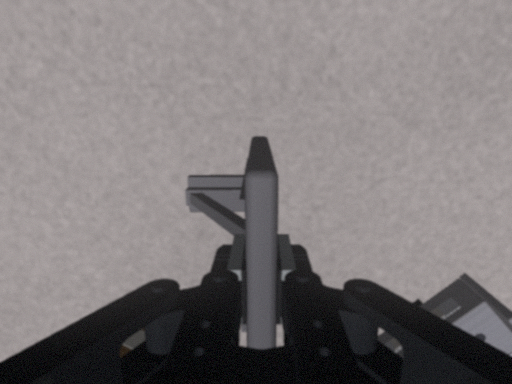

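Run:
```python
from h import *
c=load('w7')
q=plane(c,[(245,174),(278,174)],.14)
s=telemetry.get_state();R=s['orientation'];print((q-s['tcp_pos'])@R*1000)
need(.43,-.17,.206,173.7)
```

```text
[[ 43.79853497  -5.10501111 -23.9641324 ]
 [ 43.80289826   5.99985369 -23.97642218]]
t 12.45 tcp [402.7 264.4 116. ] yaw 130.92 d_tool [-346.2 -264.   -89.6] spin -0.7467 gap 0.129 F [-2.  -1.8  5.9] tilt [-0.0007 -0.0009]
  in target-yaw axes [ -74.8 -428.8  -90. ]
```

>>> {"op": "drive_tool", "data": {"motion": [[1,[0,0,-5],0],[1,[0,0,-15],0],[1,[0,0,-25],0],[1,[0,0,-25],0],[1,[0,0,-20],0]]}}

```text
time_s: 12.95
tcp_pos: [0.4033, 0.265, 0.2067]
orientation: [[-0.655, 0.756, 0.001], [0.756, 0.655, 0.001], [-0.0, 0.001, -1.0]]
wrist_force: [-0.4, 0.9, -2.0]
finger_gap: 0.132
```

>>> {"op": "drive_tool", "data": {"motion": [[1,[0,0,0],-0.15],[1,[0,0,0],-0.15],[1,[0,0,0],-0.15],[1,[0,0,0],-0.15],[1,[0,0,0],-0.147]]}}

```text
time_s: 13.45
tcp_pos: [0.403, 0.2649, 0.2053]
orientation: [[-0.995, 0.103, -0.0], [0.103, 0.995, -0.0], [0.0, -0.0, -1.0]]
wrist_force: [-0.7, 0.1, -2.2]
finger_gap: 0.128
```

Run:
```python
from h import *
need(.43,-.17,.206,173.7)
```

```text
t 13.45 tcp [403.  264.9 205.3] yaw 174.06 d_tool [ -71.9 -429.7   -0.7] spin 0.0063 gap 0.128 F [-0.7  0.1 -2.2] tilt [-0.0001 -0.    ]
  in target-yaw axes [ -74.5 -429.3   -0.7]
```

>>> {"op": "drive_tool", "data": {"motion": [[1,[-3,-20,0],0.006],[1,[-7,-40,0],0],[1,[-7,-44,0],0],[1,[-7,-44,0],0],[1,[-7,-44,0],0]]}}

```text
time_s: 13.95
tcp_pos: [0.4116, 0.0691, 0.2055]
orientation: [[-0.993, 0.115, 0.001], [0.115, 0.993, 0.0], [-0.001, 0.0, -1.0]]
wrist_force: [0.9, 0.3, -1.8]
finger_gap: 0.131
```

>>> {"op": "drive_tool", "data": {"motion": [[1,[-7,-44,0],0],[1,[-7,-44,0],0],[1,[-7,-44,0],0],[1,[-7,-44,0],0],[1,[-7,-40,0],0]]}}

```text
time_s: 14.45
tcp_pos: [0.4214, -0.15, 0.2055]
orientation: [[-0.993, 0.116, 0.001], [0.116, 0.993, -0.0], [-0.001, -0.0, -1.0]]
wrist_force: [0.3, 1.4, -2.9]
finger_gap: 0.13
```

>>> {"op": "drive_tool", "data": {"motion": [[1,[-8,-20,0],0],[1,[0,0,0],0],[1,[0,0,0],0]]}}

```text
time_s: 14.75
tcp_pos: [0.427, -0.1687, 0.2051]
orientation: [[-0.993, 0.117, -0.001], [0.117, 0.993, 0.001], [0.001, 0.001, -1.0]]
wrist_force: [-0.8, -0.3, -2.1]
finger_gap: 0.132
```

Run:
```python
from h import *
need(.5765,-.165,.206,173.7)
```

```text
t 14.75 tcp [ 427.  -168.7  205.1] yaw 173.3 d_tool [-148.1   21.1   -1. ] spin -0.0071 gap 0.132 F [-0.8 -0.3 -2.1] tilt [-0.0008  0.0009]
  in target-yaw axes [-148.2   20.1   -0.9]
```

>>> {"op": "drive_tool", "data": {"motion": [[1,[-12,0,0],-0.007],[1,[-28,0,0],0],[1,[-38,0,0],0],[1,[-36,0,0],0],[1,[-23,2,0],0]]}}

```text
time_s: 15.25
tcp_pos: [0.5671, -0.1806, 0.2052]
orientation: [[-0.994, 0.106, 0.002], [0.106, 0.994, -0.0], [-0.002, -0.0, -1.0]]
wrist_force: [-1.0, -0.2, -1.9]
finger_gap: 0.132
```

>>> {"op": "drive_tool", "data": {"motion": [[1,[-11,0,0],0],[1,[0,0,0],0],[1,[0,0,0],0]]}}

```text
time_s: 15.55
tcp_pos: [0.5738, -0.1822, 0.205]
orientation: [[-0.994, 0.108, -0.002], [0.108, 0.994, 0.0], [0.002, 0.0, -1.0]]
wrist_force: [-0.9, -0.1, -2.7]
finger_gap: 0.131
```

Run:
```python
from h import *
need(.5765,-.165,.206,173.7)
c=grab('wrist','w8');c=grab('side','s8');grab('top','t8')
S=load('s8');cv2.imwrite('pics/s8c.png',cv2.resize(S['pixels'][110:230,190:350,::-1],(800,600),interpolation=cv2.INTER_CUBIC))
```

```text
t 15.55 tcp [ 573.8 -182.2  205. ] yaw 173.83 d_tool [-0.9 17.4 -1. ] spin 0.0022 gap 0.131 F [-0.9 -0.1 -2.7] tilt [-0.0018  0.0003]
  in target-yaw axes [-0.8 17.4 -1. ]
```

View pics/w8.png

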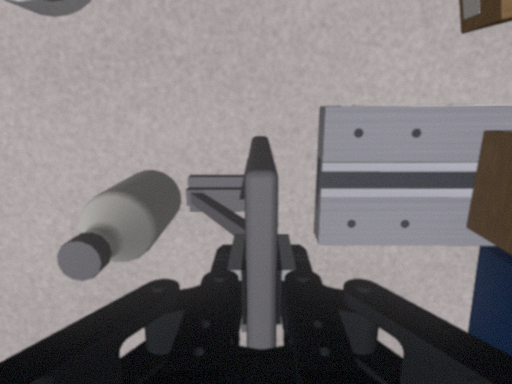

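View pics/s8c.png

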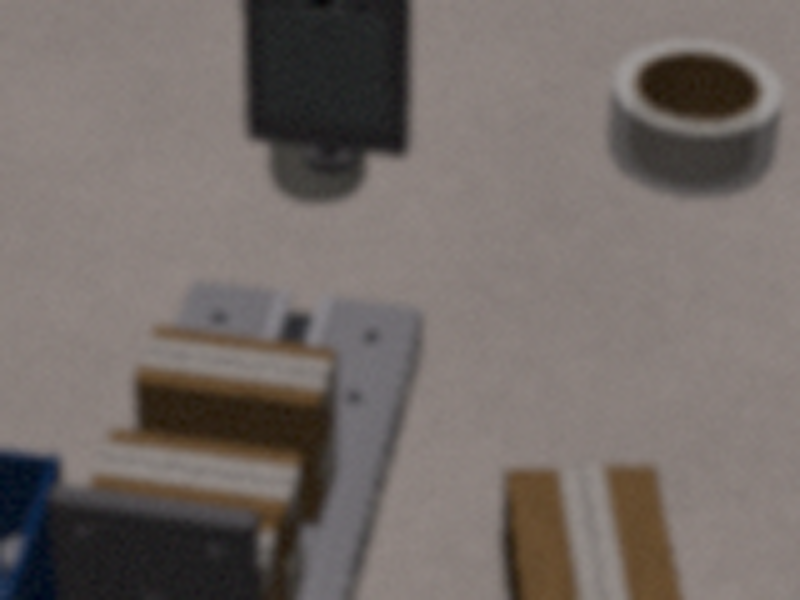

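Run:
```python
from h import *
S=load('w8');p=S['pixels'][:,:,::-1]
g=np.clip(p[120:260,170:370].astype(float)*1.5,0,255).astype(np.uint8)
cv2.imwrite('pics/w8c.png',cv2.resize(g,(800,560),interpolation=cv2.INTER_CUBIC))
c=S;g=cv2.GaussianBlur(cv2.cvtColor(c['pixels'],cv2.COLOR_RGB2GRAY).astype(float),(0,0),1)
def fit(us,lo,hi,sgn):
    pts=[]
    for u in us:
        d=np.gradient(g[:,u])*sgn;k=lo+np.argmax(d[lo:hi]);y=d[k-1:k+2];pts.append((u,k+(y[0]-y[2])/(2*(y[0]-2*y[1]+y[2]))))
    return pts
s=telemetry.get_state();R=s['orientation'];t=s['tcp_pos']
for lo,hi,sg in((165,180,-1),(182,195,1)):
    pp=fit(range(325,465,5),lo,hi,sg);q=(plane(c,pp,.045)-t)@R*1000;k=np.polyfit(q[:,1],q[:,0],1);print('slot edge tool x at y=0',k[1],'at end',q[0],'ang',np.degrees(np.arctan(k[0])),'rms',np.std(q[:,0]-np.polyval(k,q[:,1])),pp[0])
```

```text
slot edge tool x at y=0 7.833226990095944 at end [  7.67807434  57.91568455 160.59712787] ang -0.16294655990205306 rms 0.07406590003231141 (325, np.float64(171.04568302727188))
slot edge tool x at y=0 -8.044446110850442 at end [ -8.0901216   58.74142895 160.58931913] ang 0.005252664334980387 rms 0.03324740540802828 (325, np.float64(188.06310297560285))
```

View pics/w8c.png

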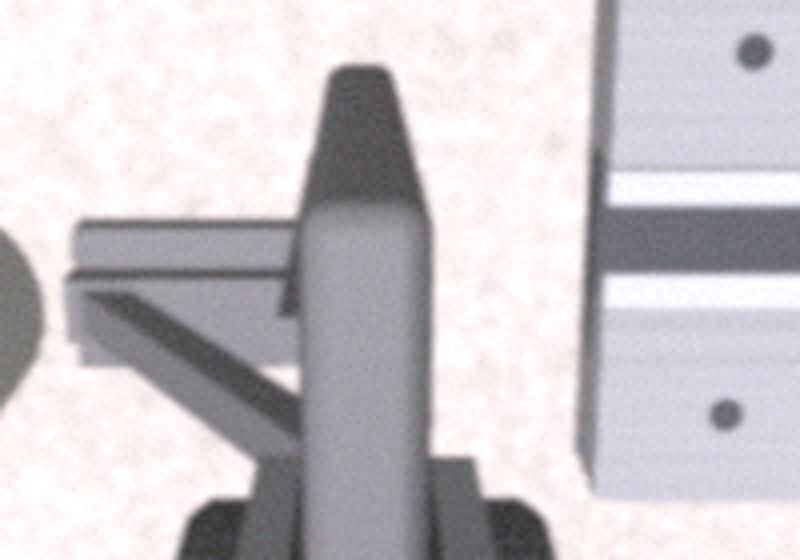

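Run:
```python
from h import *
c=load('w8');s=telemetry.get_state();R=s['orientation'];t=s['tcp_pos']
b=t[2]-.116
f=lambda u,v,z:print((u,v),np.round((plane(c,[(170+u/4,120+v/4)],z)-t)@R*1000,1))
f(180,221,b);f(180,226,b+.008);f(100,364,b+.008);f(200,364,b+.008)
f(80,280,b+.008)
print('neck');f(180,272,b+.016);f(360,66,b+.016); f(320,205,b+.14);f(410,205,b+.14)
print('panel end');f(603,30,.045);f(598,330,.045);f(592,490,.045); f(605,205,.045)
```

```text
(180, 221) [[ 13.3 -34.8 116. ]]
(180, 226) [[ 14.  -33.7 108. ]]
(100, 364) [[-12.8 -49.9 108. ]]
(200, 364) [[-12.8 -30.8 108. ]]
(80, 280) [[  3.7 -52.8 108. ]]
neck
(180, 272) [[  7.3 -32.9 100. ]]
(360, 66) [[ 44.2  -0.3 100. ]]
(320, 205) [[ 44.6  -3.4 -24. ]]
(410, 205) [[ 44.6   4.1 -24. ]]
panel end
(603, 30) [[ 46.1  52.2 160.6]]
(598, 330) [[-21.8  54.4 160.6]]
(592, 490) [[-61.6  54.8 160.6]]
(605, 205) [[  7.5  54.6 160.6]]
```

>>> {"op": "drive_tool", "data": {"motion": [[1,[-0.5,0,10],0],[1,[0,0,20],0],[1,[0,0,18],0],[1,[0,0,7],0],[1,[0,0,0],0]]}}

```text
time_s: 16.2
tcp_pos: [0.5741, -0.1828, 0.149]
orientation: [[-0.994, 0.109, -0.003], [0.109, 0.994, 0.001], [0.003, 0.001, -1.0]]
wrist_force: [-0.3, -1.1, -1.5]
finger_gap: 0.135
```

>>> {"op": "drive_tool", "data": {"motion": [[1,[0,0,0],0],[1,[0,0,0],0]]}}

```text
time_s: 16.4
tcp_pos: [0.5758, -0.1833, 0.1514]
orientation: [[-0.994, 0.109, 0.002], [0.109, 0.994, -0.001], [-0.002, -0.001, -1.0]]
wrist_force: [-0.3, 0.4, -2.0]
finger_gap: 0.133
```

Run:
```python
from h import *
need(.5762,-.165,.148,173.75)
c=grab('wrist','w9')
g=np.clip(c['pixels'][120:260,170:370,::-1].astype(float)*1.5,0,255).astype(np.uint8)
cv2.imwrite('pics/w9c.png',cv2.resize(g,(800,560),interpolation=cv2.INTER_CUBIC))
g=cv2.GaussianBlur(cv2.cvtColor(c['pixels'],cv2.COLOR_RGB2GRAY).astype(float),(0,0),1)
s=telemetry.get_state();R=s['orientation'];t=s['tcp_pos']
for sg in(-1,1):
    pp=[]
    for u in range(345,460,5):
        d=np.gradient(g[:,u])*sg;lo=140;k=lo+np.argmax(d[lo:230]);pp.append((u,k))
    q=(plane(c,pp,.045)-t)@R*1000;k=np.polyfit(q[:,1],q[:,0],1);print(pp[0],pp[-1],'x0',k[1],'ang',np.degrees(k[0]))
```

```text
t 16.4 tcp [ 575.8 -183.3  151.4] yaw 173.77 d_tool [ 1.6 18.2  3.4] spin 0.0003 gap 0.133 F [-0.3  0.4 -2. ] tilt [ 0.0021 -0.0008]
  in target-yaw axes [ 1.6 18.2  3.4]
(345, np.int64(182)) (455, np.int64(182)) x0 10.146528635382705 ang -0.035166933614876994
(345, np.int64(202)) (455, np.int64(202)) x0 -5.399451957744451 ang 0.03213456921735817
```

View pics/w9c.png

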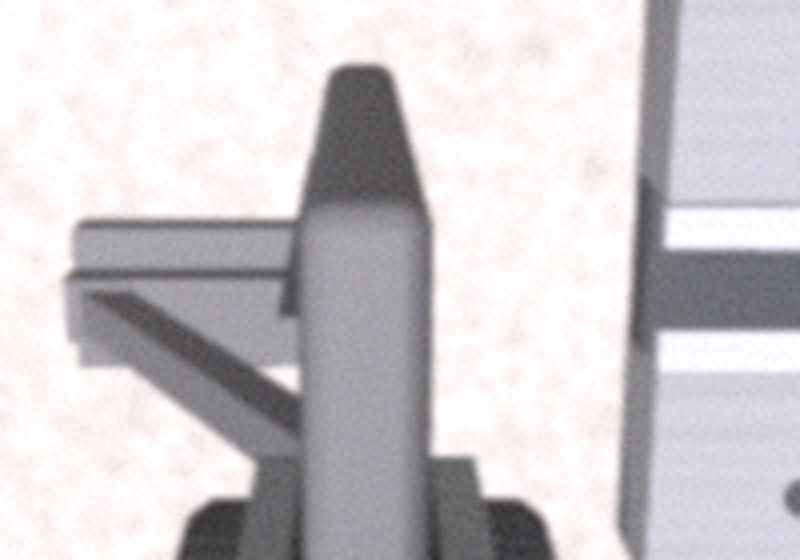

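>>> {"op": "drive_tool", "data": {"motion": [[1,[1.5,0,2.5],0],[1,[0,0,0],0],[1,[0,0,0],0],[1,[0,0,0],0]]}}

```text
time_s: 16.85
tcp_pos: [0.5737, -0.1829, 0.1479]
orientation: [[-0.994, 0.109, 0.0], [0.109, 0.994, -0.0], [-0.0, -0.0, -1.0]]
wrist_force: [-0.5, 0.5, -2.4]
finger_gap: 0.128
```

Run:
```python
from h import *
need(.5739,-.1833,.148,173.75)
```

```text
t 16.85 tcp [ 573.7 -182.9  147.9] yaw 173.77 d_tool [-0.2 -0.4 -0.1] spin 0.0004 gap 0.128 F [-0.5  0.5 -2.4] tilt [ 0.0003 -0.0001]
  in target-yaw axes [-0.2 -0.4 -0.1]
```

>>> {"op": "drive_tool", "data": {"motion": [[1,[0,8,0],0],[1,[0,12,0],0],[1,[0,12,0],0],[1,[0,6,0],0],[1,[0,2,0],0]]}}

```text
time_s: 17.35
tcp_pos: [0.5782, -0.1418, 0.1479]
orientation: [[-0.994, 0.107, -0.0], [0.107, 0.994, -0.0], [0.0, -0.0, -1.0]]
wrist_force: [0.3, -0.3, -2.7]
finger_gap: 0.132
```

Run:
```python
from h import *
c=grab('wrist','w10');grab('side','s10')
need(.5739,-.1833,.148,173.75)
g=np.clip(c['pixels'][120:260,170:370,::-1].astype(float)*1.5,0,255).astype(np.uint8)
cv2.imwrite('pics/w10c.png',cv2.resize(g,(800,560),interpolation=cv2.INTER_CUBIC))
```

```text
t 17.45 tcp [ 578.1 -142.6  147.8] yaw 173.83 d_tool [ -0.2 -41.   -0.1] spin 0.0013 gap 0.127 F [ 0.1 -0.3 -2.3] tilt [ 0.0001 -0.0003]
  in target-yaw axes [ -0.2 -41.   -0.2]
```

View pics/w10c.png

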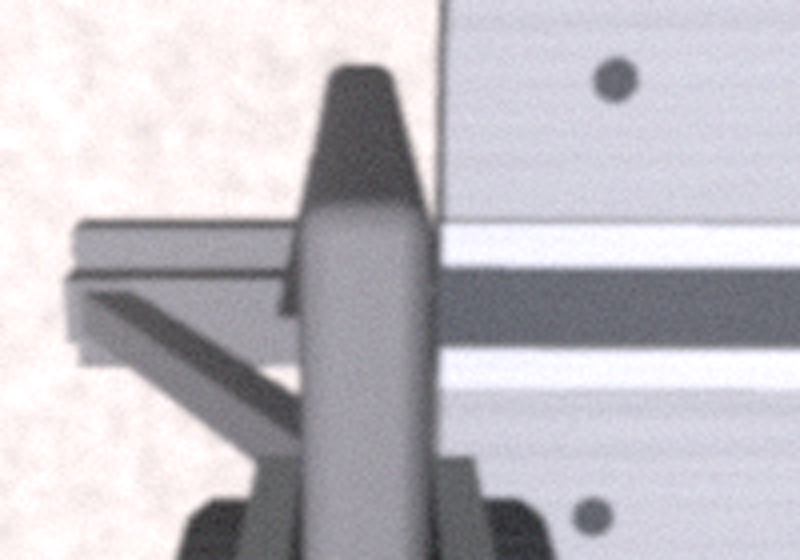

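Run:
```python
from h import *
c=load('w10');s=telemetry.get_state();R=s['orientation'];t=s['tcp_pos'];b=t[2]-.116
f=lambda u,v,z:print((u,v),np.round((plane(c,[(170+u/4,120+v/4)],z)-t)@R*1000,1))
f(470,268,.045);f(470,347,.045);f(780,268,.045);f(780,347,.045)
print('hollow');f(470,220,.045);f(470,389,.045)
f(180,221,b);f(180,226,b+.008);f(150,364,b+.008);f(180,272,b+.016)
```

```text
(470, 268) [[  7.3  20.  102.8]]
(470, 347) [[ -7.9  20.4 102.8]]
(780, 268) [[  7.3  76.7 102.8]]
(780, 347) [[ -7.8  78.  102.8]]
hollow
(470, 220) [[ 16.3  19.8 102.8]]
(470, 389) [[-16.2  20.5 102.8]]
(180, 221) [[ 13.2 -34.7 116. ]]
(180, 226) [[ 14.  -33.6 108. ]]
(150, 364) [[-13.  -40.3 108. ]]
(180, 272) [[  7.2 -32.8 100. ]]
```

>>> {"op": "drive_tool", "data": {"motion": [[1,[-0.4,4,0],0],[1,[0,5,0],0],[1,[0,5,0],0],[1,[0,5,0],0],[1,[0,5,0],0]]}}

```text
time_s: 17.95
tcp_pos: [0.5811, -0.1188, 0.1478]
orientation: [[-0.994, 0.109, 0.0], [0.109, 0.994, -0.0], [-0.0, -0.0, -1.0]]
wrist_force: [-0.6, 0.4, -2.4]
finger_gap: 0.129
```

>>> {"op": "drive_tool", "data": {"motion": [[1,[0,8,0],0],[1,[0,10,0],0],[1,[0,10,0],0],[1,[0,10,0],0],[1,[0,6,0],0]]}}

```text
time_s: 18.45
tcp_pos: [0.5859, -0.0743, 0.1478]
orientation: [[-0.994, 0.108, 0.0], [0.108, 0.994, 0.0], [0.0, 0.0, -1.0]]
wrist_force: [-0.6, -0.0, -2.5]
finger_gap: 0.131
```

Run:
```python
from h import *
c=grab('wrist','w11');grab('side','s11')
need(.5739,-.1833,.148,173.75)
S=load('s11');cv2.imwrite('pics/s11c.png',cv2.resize(S['pixels'][110:270,170:330,::-1],(600,600),interpolation=cv2.INTER_CUBIC))
```

```text
t 18.55 tcp [585.9 -74.5 147.8] yaw 173.85 d_tool [   0.3 -109.5   -0.2] spin 0.0018 gap 0.129 F [ 0.3 -1.1 -2.2] tilt [ 0.0001 -0.    ]
  in target-yaw axes [ 1.000e-01 -1.095e+02 -2.000e-01]
```

View pics/w11.png

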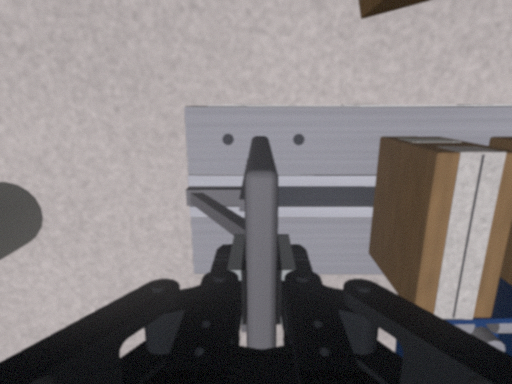

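View pics/s11c.png

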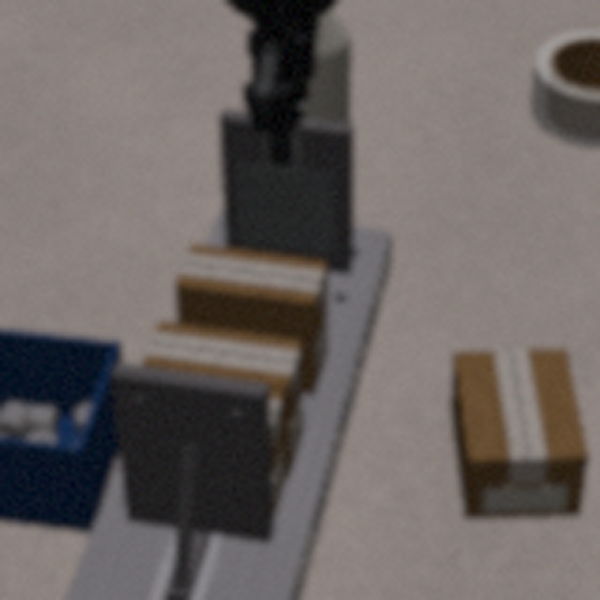

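>>> {"op": "drive_tool", "data": {"motion": [[1,[0,10,0],0],[1,[0,15,0],0],[1,[0,15,0],0],[1,[0,15,0],0],[1,[0,8,0],0]]}}

```text
time_s: 19.05
tcp_pos: [0.5928, -0.0109, 0.1478]
orientation: [[-0.994, 0.107, 0.0], [0.107, 0.994, 0.0], [-0.0, 0.0, -1.0]]
wrist_force: [0.8, -0.5, -2.8]
finger_gap: 0.131
```

>>> {"op": "drive_tool", "data": {"motion": [[1,[0,5,0],0],[1,[0,5,0],0],[1,[0,5,0],0],[1,[0,5,0],0],[1,[0,5,0],0]]}}

```text
time_s: 19.55
tcp_pos: [0.5954, 0.0118, 0.1478]
orientation: [[-0.994, 0.109, -0.0], [0.109, 0.994, -0.001], [-0.0, -0.001, -1.0]]
wrist_force: [-0.3, -1.4, -1.7]
finger_gap: 0.133
```

Run:
```python
from h import *
c=grab('wrist','w12')
need(.5739,-.1833,.148,173.75)
```

```text
t 19.6 tcp [595.5  12.7 147.8] yaw 173.77 d_tool [   0.2 -197.2   -0.2] spin 0.0003 gap 0.126 F [-0.3  0.4 -2.6] tilt [0.0001 0.0003]
  in target-yaw axes [ 1.000e-01 -1.972e+02 -2.000e-01]
```

View pics/w12.png

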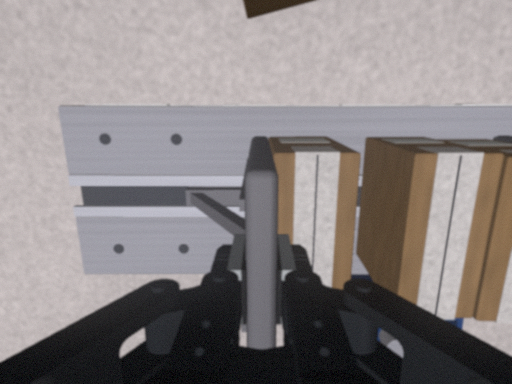

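>>> {"op": "drive_tool", "data": {"motion": [[1,[0,4,0],0],[1,[0,4,0],0],[1,[0,4,0],0],[1,[0,4,0],0],[1,[0,3,0],0]]}}

```text
time_s: 20.1
tcp_pos: [0.5974, 0.0312, 0.1478]
orientation: [[-0.994, 0.108, 0.0], [0.108, 0.994, -0.0], [-0.0, -0.0, -1.0]]
wrist_force: [0.2, -0.9, -2.1]
finger_gap: 0.128
```

>>> {"op": "drive_tool", "data": {"motion": [[1,[0,2,0],0],[1,[0,1,0],0],[1,[0,1,0],0]]}}

```text
time_s: 20.4
tcp_pos: [0.5978, 0.0349, 0.1478]
orientation: [[-0.994, 0.108, 0.0], [0.108, 0.994, -0.0], [-0.0, -0.0, -1.0]]
wrist_force: [1.0, -1.7, -2.0]
finger_gap: 0.131
```

Run:
```python
from h import *
c=grab('wrist','w13')
need(.5739,-.1833,.148,173.75)
```

```text
t 20.45 tcp [597.8  35.  147.8] yaw 173.77 d_tool [ 1.000e-01 -2.196e+02 -2.000e-01] spin 0.0004 gap 0.131 F [-0.2 -0.9 -1.2] tilt [-0.      0.0001]
  in target-yaw axes [ 0.000e+00 -2.196e+02 -2.000e-01]
```

View pics/w13.png

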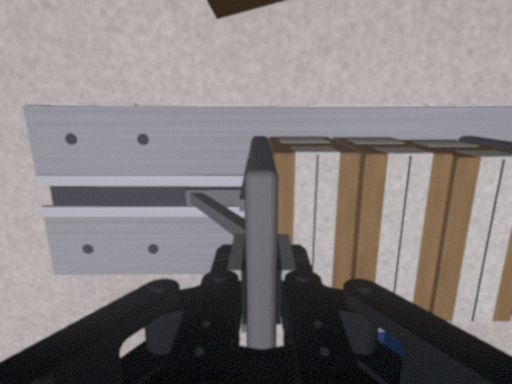

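>>> {"op": "drive_tool", "data": {"motion": [[1,[0,1,0],0],[1,[0,0,0],0]]}}

```text
time_s: 20.65
tcp_pos: [0.5979, 0.0359, 0.1478]
orientation: [[-0.994, 0.109, 0.0], [0.109, 0.994, 0.0], [0.0, 0.0, -1.0]]
wrist_force: [-0.3, -1.4, -0.8]
finger_gap: 0.129
```

>>> {"op": "drive_tool", "data": {"motion": [[1,[0,1,0],0],[1,[0,0,0],0]]}}

```text
time_s: 20.85
tcp_pos: [0.598, 0.0368, 0.1478]
orientation: [[-0.994, 0.109, 0.0], [0.109, 0.994, -0.0], [-0.0, -0.0, -1.0]]
wrist_force: [0.1, -1.4, -1.2]
finger_gap: 0.131
```

>>> {"op": "drive_tool", "data": {"motion": [[1,[0,1,0],0],[1,[0,0,0],0]]}}

```text
time_s: 21.05
tcp_pos: [0.5982, 0.0377, 0.1478]
orientation: [[-0.994, 0.108, 0.0], [0.108, 0.994, -0.0], [-0.0, -0.0, -1.0]]
wrist_force: [-0.7, -1.5, -1.4]
finger_gap: 0.133
```

>>> {"op": "drive_tool", "data": {"motion": [[1,[0,1,0],0],[1,[0,0,0],0]]}}

```text
time_s: 21.25
tcp_pos: [0.5983, 0.0386, 0.1478]
orientation: [[-0.994, 0.108, 0.0], [0.108, 0.994, -0.001], [-0.0, -0.001, -1.0]]
wrist_force: [-0.1, -3.5, -1.5]
finger_gap: 0.136
```

>>> {"op": "drive_tool", "data": {"motion": [[1,[0,1,0],0],[1,[0,0,0],0]]}}

```text
time_s: 21.45
tcp_pos: [0.5983, 0.0389, 0.1479]
orientation: [[-0.994, 0.108, -0.0], [0.108, 0.994, -0.002], [-0.0, -0.002, -1.0]]
wrist_force: [-1.8, -5.5, -1.1]
finger_gap: 0.132
```

Run:
```python
from h import *
c=grab('wrist','w14')
need(.5739,-.1833,.148,173.75)
cv2.imwrite('pics/w14c.png',cv2.resize(c['pixels'][120:330,232:512,::-1],(800,600),interpolation=cv2.INTER_CUBIC))
```

```text
t 21.5 tcp [598.3  38.9 147.9] yaw 173.79 d_tool [ 2.000e-01 -2.235e+02  3.000e-01] spin 0.0007 gap 0.131 F [-0.5 -6.6 -0.8] tilt [-0.0002 -0.0019]
  in target-yaw axes [ 1.000e-01 -2.235e+02 -1.000e-01]
```

View pics/w14c.png

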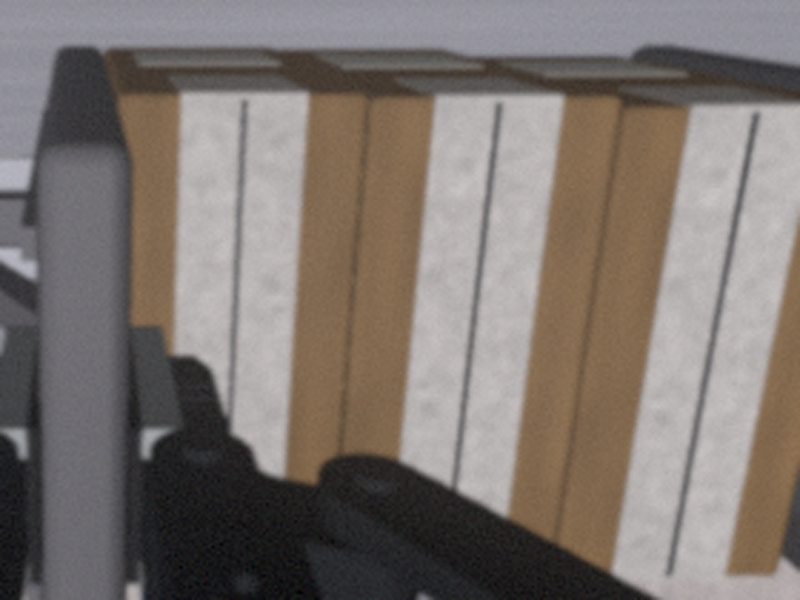

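>>> {"op": "drive_tool", "data": {"motion": [[1,[0,1,0],0],[1,[0,0,0],0]]}}

```text
time_s: 21.7
tcp_pos: [0.5983, 0.039, 0.1479]
orientation: [[-0.994, 0.108, -0.0], [0.108, 0.994, -0.004], [0.0, -0.004, -1.0]]
wrist_force: [-1.3, -7.3, -0.6]
finger_gap: 0.133
```

>>> {"op": "drive_tool", "data": {"motion": [[1,[0,0,1],0],[1,[0,0,0],0]]}}

```text
time_s: 21.9
tcp_pos: [0.5984, 0.039, 0.1473]
orientation: [[-0.994, 0.108, 0.0], [0.108, 0.994, -0.004], [-0.0, -0.004, -1.0]]
wrist_force: [-0.3, -8.1, 0.7]
finger_gap: 0.13
```

>>> {"op": "drive_tool", "data": {"motion": [[1,[0,1,0],0],[1,[0,0,0],0]]}}

```text
time_s: 22.1
tcp_pos: [0.5984, 0.0391, 0.1473]
orientation: [[-0.994, 0.108, -0.0], [0.108, 0.994, -0.005], [-0.0, -0.005, -1.0]]
wrist_force: [-1.2, -11.0, 1.3]
finger_gap: 0.13
```

>>> {"op": "drive_tool", "data": {"motion": [[1,[0,-1.5,0.5],0],[1,[0,0,0],0]]}}

```text
time_s: 22.3
tcp_pos: [0.5985, 0.0389, 0.1471]
orientation: [[-0.994, 0.108, 0.001], [0.108, 0.994, -0.002], [-0.001, -0.002, -1.0]]
wrist_force: [-1.5, -6.5, 2.5]
finger_gap: 0.13
```

>>> {"op": "drive_tool", "data": {"motion": [[0.4,[0,0,0],0],[0.2,[0,0,0],0],[0.2,[0,0,0],0]]}}

```text
time_s: 22.6
tcp_pos: [0.5987, 0.041, 0.1466]
orientation: [[-0.994, 0.108, 0.001], [0.108, 0.994, 0.001], [-0.001, 0.001, -1.0]]
wrist_force: [0.4, -0.8, 0.2]
finger_gap: 0.4
```

Run:
```python
from h import *
c=grab('wrist','w15')
need(.5739,-.1833,.148,173.75)
cv2.imwrite('pics/w15c.png',cv2.resize(c['pixels'][120:330,232:512,::-1],(800,600),interpolation=cv2.INTER_CUBIC))
```

```text
t 22.65 tcp [598.6  40.9 146.5] yaw 173.78 d_tool [   0.3 -225.6   -1.7] spin 0.0006 gap 0.399 F [-0.4 -0.2  0.1] tilt [0.0006 0.0007]
  in target-yaw axes [ 2.000e-01 -2.256e+02 -1.500e+00]
```

View pics/w15c.png

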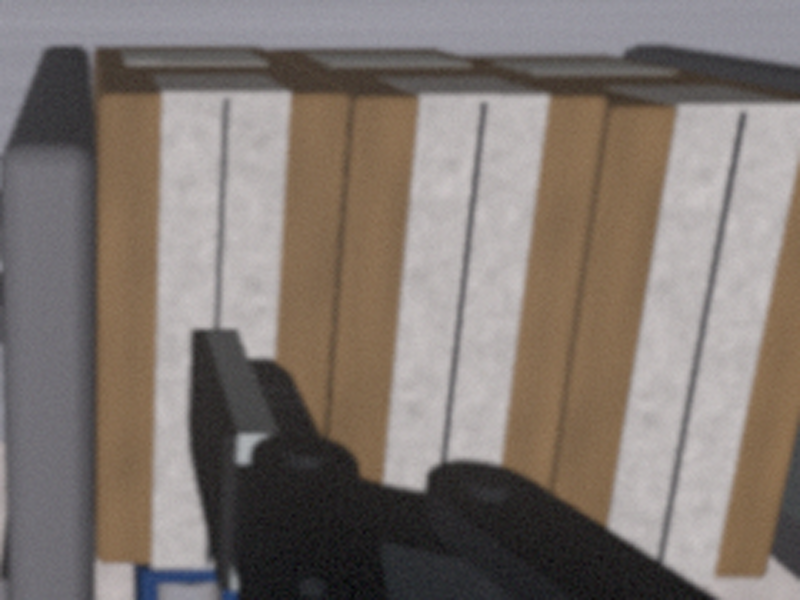

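>>> {"op": "drive_tool", "data": {"motion": [[0.2,[0,-2,-8],0],[0.2,[0,0,-25],0],[0.2,[0,0,-40],0],[0.2,[0,0,-40],0],[0.2,[0,0,-20],0]]}}

```text
time_s: 23.15
tcp_pos: [0.5995, 0.0385, 0.2841]
orientation: [[-0.994, 0.108, 0.007], [0.108, 0.994, 0.001], [-0.007, 0.001, -1.0]]
wrist_force: [1.2, 0.1, 0.0]
finger_gap: 0.398
```

>>> {"op": "drive_tool", "data": {"motion": [[0.2,[0,0,0],0],[0.2,[0,0,0],0]]}}

```text
time_s: 23.35
tcp_pos: [0.598, 0.0384, 0.2794]
orientation: [[-0.994, 0.108, 0.0], [0.108, 0.994, 0.0], [-0.0, 0.0, -1.0]]
wrist_force: [0.1, 0.4, -0.2]
finger_gap: 0.402
```

Run:
```python
from h import *
c=grab('wrist','w16');S=grab('side','s16')
need(.5739,-.1833,.148,173.75)
cv2.imwrite('pics/w16c.png',cv2.resize(c['pixels'][110:290,232:472,::-1],(800,600),interpolation=cv2.INTER_CUBIC))
cv2.imwrite('pics/s16c.png',cv2.resize(S['pixels'][110:270,170:330,::-1],(600,600),interpolation=cv2.INTER_CUBIC))
```

```text
t 23.45 tcp [597.4  38.3 277.7] yaw 173.77 d_tool [  -1.1 -222.8  129.8] spin 0.0004 gap 0.403 F [-0.2 -0.5 -0.5] tilt [-0.0031 -0.0001]
  in target-yaw axes [  -0.8 -222.9  129.7]
```

View pics/w16c.png

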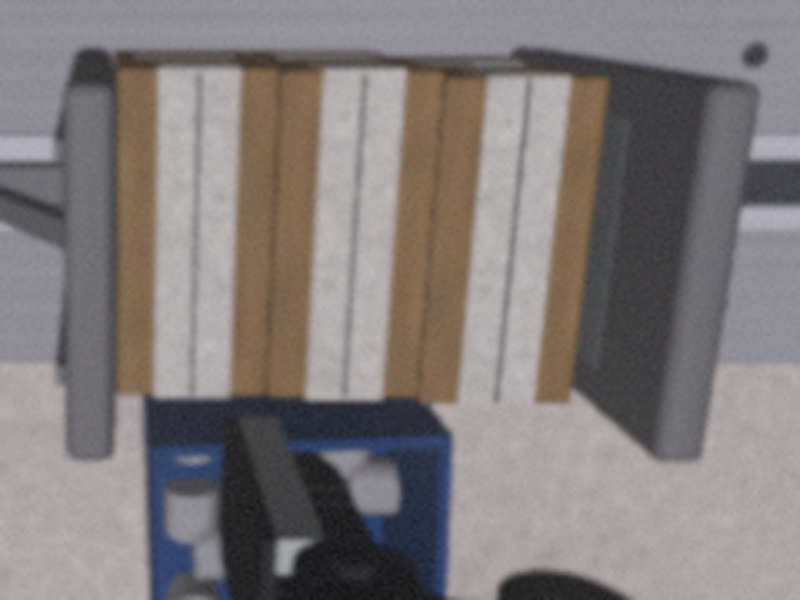

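View pics/s16c.png

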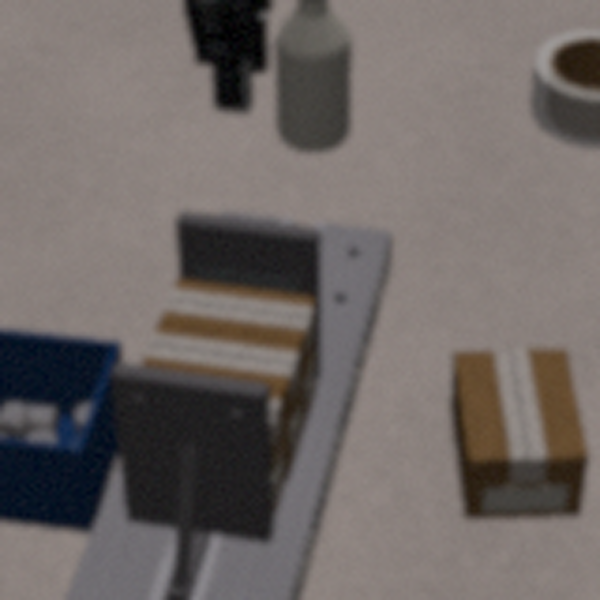

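Run:
```python
from h import *
c=load('w16');R=telemetry.get_state()['orientation'];t=telemetry.get_state()['tcp_pos']
f=lambda n,u,v,z:print(n,np.round((plane(c,[(232+u*.3,110+v*.3)],z)-t)@R*1000,1)[0][:2])
f('div face top',113,90,.171);f('div face',114,440,.171)
f('c3 left far',118,68,.125);f('c3 left near',118,392,.125)
f('seam32 far',279,70,.125);f('seam32 near',267,397,.125)
f('seam21 far',443,74,.125);f('seam21 near',420,400,.125)
f('c1 right far',608,78,.125);f('c1 right near',570,402,.125)
f('fit face far',708,92,.171);f('fit face near',656,452,.171)
```

```text
div face top [42.1  3.5]
div face [-39.7   4.1]
c3 left far [42.9  5.5]
c3 left near [-45.5   6. ]
seam32 far [42.4 46.7]
seam32 near [-47.   47.3]
seam21 far [41.3 88.6]
seam21 near [-47.9  89.7]
c1 right far [ 40.2 130.6]
c1 right near [-48.4 131.1]
fit face far [ 41.4 131.4]
fit face near [-42.5 131.6]
```

>>> {"op": "drive_tool", "data": {"motion": [[0.2,[0,15,-5],0],[0.2,[0,25,-5],0],[0.2,[0,15,0],0],[0.2,[0,0,0],0],[0.2,[0,0,0],0]]}}

```text
time_s: 23.95
tcp_pos: [0.6039, 0.0933, 0.2886]
orientation: [[-0.994, 0.107, -0.001], [0.107, 0.994, -0.001], [0.001, -0.001, -1.0]]
wrist_force: [-0.7, -0.1, 1.2]
finger_gap: 0.403
```

Run:
```python
from h import *
c=grab('wrist','w17')
cv2.imwrite('pics/w17c.png',cv2.resize(c['pixels'][110:260,150:350,::-1],(800,600),interpolation=cv2.INTER_CUBIC))
cv2.imwrite('pics/w17d.png',cv2.resize(c['pixels'][110:260,300:500,::-1],(800,600),interpolation=cv2.INTER_CUBIC))
```

```text
(no output)
```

View pics/w17c.png

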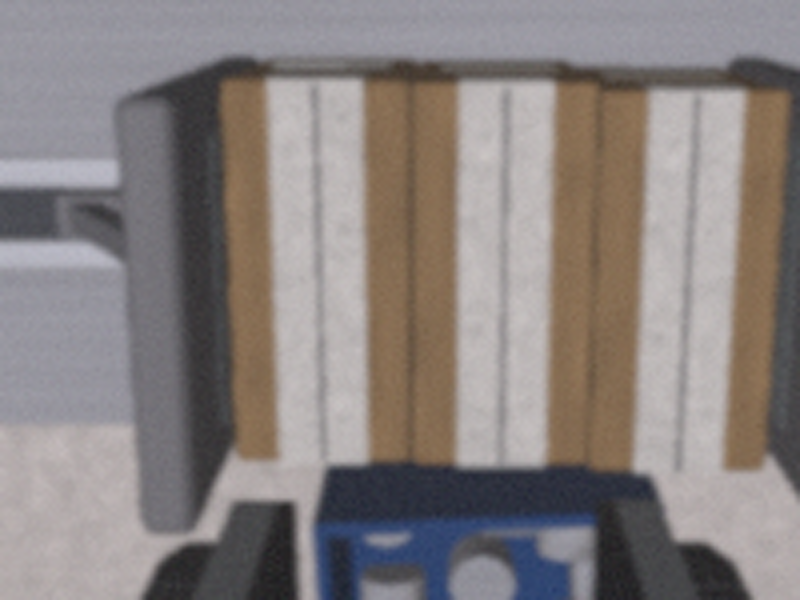

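Run:
```python
from h import *
from bench import finish_job
print(finish_job()); s=telemetry.get_state();print(s['time_s'],s['wrist_force'])
```

```text
the job is handed in; nothing more can be done
None
the job is handed in; nothing more can be done
```

The job is done and handed in at about 24 s of the 58 s. I stood the loose carton square and in line on the deck. I then slid the divider's foot into the rail from its open end, flat face to the cartons, and ran it along until it stopped against the row at about 11 N. After easing off, I opened the gripper and lifted clear.

**Row:** the last wrist views show the carton faces 41 to 42 mm apart (nominal 42). I could see no gap at the loose divider or at the locked one.

**In line:** the cartons are staggered by about 1 mm each across the rail. Most of that was already in the first two, and it is within the roughly 2 mm calibration.

**Divider:** the view straight above could not rule out a sub-millimetre gap there, because the plate's top edge hid it. A second view from the carton side showed the face against the carton.

**Bystanders:** the wide carton, tape roll, bottle and blue bin look unmoved in the side picture. I compared these by eye only.

No check failed.

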